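Charge the ball mill and clamp its bowl

ROBOT

A 6-joint arm with a two-finger parallel gripper is mounted at the origin on a cart in front of the work surface, level with it; the furniture and walls round the work are solid. World frame = base frame: x ahead of the robot, y to its left, z up, the work surface at z = 0. Lengths are in m, angles in rad, forces in N, time in s.
With the tool pointing down it reaches from about 0.35 to 0.975 m from the base axis. Payload 4.9 kg.
Tool frame: the origin (TCP) lies at the very end of the fingers, on their centre line; the grasp point (between the pads) lies 19 mm behind it (ctrl.grip_point_offset is the distance from the TCP to the grasp point, in m); z points along the fingers, y is the line along which they close (so a half turn about z gives the same grasp; the last joint's range is limited). The gripper opens to 85 mm and grips with 20 to 120 N. Pads are 22 mm wide; open, the fingers measure 114 mm over their backs; the gripper's body (76 mm by 85 mm) begins 54 mm behind the grasp point. The pads swing forward as they close: fully open they stand 13 mm farther back than shut.
Start: joints at [1.063, 0.053, 1.613, -0, 1.476, -0.119], TCP at [0.237, 0.578, 0.203] pointing down, gripper open.
Joint ranges: [-3.01, 3.01], [-1.01, 2.22], [0.06, 2.58], [-1.02, 4.17], [0.09, 2.62], [-3.14, 3.14]. Speed limits (rad/s): [2.57, 2.57, 3.14, 3.14, 3.14, 3.14].

INTERFACE

Orientations are given as a rotation vector (axis times angle).
In Python, from station import ctrl gives the robot as it stands.
- The arm moves only by the tool send_rows, never from a script. Its argument "rows" is a list of rows, each a list of 3 entries, a list of its own where there are three numbers: the finger opening in cm, from 0 to 8.54, then the shift along the tool's x, y, z in cm, then the turn about the tool's z in degrees. A call has 1 to 10 rows; each row shifts and turns the commanded pose from where the row before left it, along the tool's axes as they then stand; what a row does not reach is not made up. A row lasts 1/8 s, in which the tool goes at most 62.5 mm and 10.7 degrees, less where a joint would pass 70% of its speed; a pose out of reach is approached as far as the arm can. A call with a gripper value outside its range is refused whole. The fingers move at their own pace and stop on an object; "newtons" is the grip in N (left out, the last holds). Time passes only in rows, so rows that do not move let the fingers close. It gives the time, the measured TCP pose, the force, the opening and the grip force at its end, in the units of the state.
- ctrl.get_obs(): the state, without advancing time (a new reading comes with each control period).
- ctrl.get_image(name): name is "scene" or "top" or "wrist"; returns a dict with "frame" (420x560x3 uint8, red, green, blue), "range_z" (420x560 float32, m along the optical axis (not along the pixel's ray), 0 where there is no reading), "fx", "fy", "cx", "cy" (pixels), "cam_to_world" (4x4, takes a point from camera to world coordinates). Camera axes: x right, y down, z forward; pixel columns grow to the right and rows downward; lengths in m; the calibration is good to about 2 mm. A picture is of the moment at which its call begins.
- ctrl.finish_job(): hands the job in; it is judged then, once.
The state is a dict: "t": time; "q": joint angles; "dq": joint speeds; "effort": joint torques, N m; "tool_pos": TCP position; "tool_rot": TCP orientation; "contact_force": force on the tool from outside, world axes, zero at the start; "wrist_torque": the same for the moment, N m; "opening": finger opening in m; "grip_force": force on a finger pad.
Only numpy, scipy, OpenCV 4.12 (cv2) and the standard library are available. Lean on these libraries where they do the work, as an engineer would, in place of code of your own. Each camera call takes 0.05 s, during which the arm holds its last target. There are 200 camera calls.

TASK

Charge the small ball mill: put every rock core plug into the grinding bowl, tip all the steel slugs from the tray in as well, and stand the empty tray back on the desk. Then set the lid home on the bowl, swing the clamp arm over it against its stop, and turn the hand wheel until the brass indicator tab pops up, and no further. Do not knock over the flask or the beaker.

Things in the scene. Friction and masses are not known exactly. Their poses are not given: they have to be found in the camera images.
- bowl_mouth (a point): Centre of the mouth of the steel grinding bowl fixed on top of a white bench ball mill (150 x 230 mm, 70 mm high, immovable; the bowl axis is 10 mm ahead and 35 mm right of its middle). Mouth 138 mm above the desk, 94 mm wide inside, 110 mm outside; inner floor 63 mm below. Axes are the mill's: x to its back, y to its left, z up; the front panel looks to -x.
- swing_axis (a point): On the axis of the upright steel post (26 mm thick, 65 mm behind and 100 mm left of the bowl's axis) about which the clamp arm swings; this point is 246 mm above the desk, the height of swing_handle. The post's top ends at 240 mm.
- swing_handle (a point): Middle of the black upright peg (17 mm thick, from 228 to 258 mm above the desk) at the free end of the clamp arm, 200 mm from the post's axis; take it from above to swing the arm. The aluminium arm is a bar 24 mm wide, its underside 206 mm and its top 230 mm above the desk.
- swing (a joint): Angle of the clamp arm in rad: 0 = against its stop, the screw exactly over the bowl; grows as the arm is swung aside, clockwise seen from above, up to 2.1. Stiff with friction (about 4 N at the peg); stays where it is left.
- wheel_axis (a point): On the vertical axis of the clamp's hand wheel (96 mm wide, top face 256 mm above the desk), 119 mm from the post's axis along the arm; this point is 278 mm above the desk. It swings with the arm; while clamping it rises by the nut's lift.
- wheel_knob (a point): Grip point, 280 mm above the desk, of the black upright knob that stands on the hand wheel 40 mm from its axis and spins freely on its own pin: 20 mm thick, from 259 to 298 mm above the desk. Hold it and lead it round the wheel's axis in a level circle.
- wheel (a joint): Angle of the hand wheel in rad; grows as it is turned clockwise seen from above, which drives the screw down 8 mm a turn. At 0 the foot's underside is 188 mm above the desk. From the start it takes about 1.3 to 2.1 turns to tighten; turning takes 3 to 4 N at the knob, and it stays where it is left.
- lift (a joint): Lift in m of the screw's nut off its seat in the arm, against a spring preloaded to the set clamp force of about 20 N: 0 until that force is reached, then the nut rises with screw and wheel by 1.3 mm per rad of turning and levers the tab up. 0.0027 is enough; above 0.0065 (about half a turn more) the clamp is overtightened.
- tab (a joint): Rise in m of the brass indicator tab (16 x 6 mm) out of the small dark block on the arm between post and wheel: 0 = down, flush with the block; when the clamp force reaches its set value it comes up, 3 mm for each mm of lift, so 8 to 10 mm in the next third of a turn. 0.008 or more counts as popped up.
- lid_boss (a point): Middle of the cylindrical boss by which the steel bowl lid is handled: boss 34 mm thick, 30 mm high, on a flange 108 mm wide, 8 mm thick, with a chamfered plug 86 mm wide, 8 mm deep below. The point is 31 mm above the plug's underside; with the lid home (flange on the bowl's rim) it is 23 mm above bowl_mouth. 0.35 kg.
- tray_handle (a point): Grip point on a small aluminium tray's handle: a black upright plate 9 mm thick (x), 50 mm wide (y), at the closed rear (+x) end, top 62 mm above the underside, the point 46 mm. Tray 120 x 66 mm on 6 mm feet, walls to 29 mm, open at the front, whose floor edge is 124.5 mm ahead (-x) of the point and 37 mm below. 0.16 kg. Nose-down by 45 degrees or more, its load slides out.
- tray: The tray, origin midway between its feet, at desk level, axes as tray_handle.
- flask_100: Bystander: glass volumetric flask, 61 mm wide, 205 mm tall, origin under its base.
- beaker_s: Bystander: small beaker, 40 mm wide, 45 mm tall, origin under its base.
- slug_0_center (a point): Centre of a steel grinding slug, a plain slippery cylinder 16 mm thick and 16 mm long, standing in the tray at the start (axis = z). 24 g.
- slug_1_center (a point): Centre of a steel grinding slug, a plain slippery cylinder 16 mm thick and 16 mm long, standing in the tray at the start (axis = z). 24 g.
- slug_2_center (a point): Centre of a steel grinding slug, a plain slippery cylinder 16 mm thick and 16 mm long, standing in the tray at the start (axis = z). 24 g.
- slug_3_center (a point): Centre of a steel grinding slug, a plain slippery cylinder 16 mm thick and 16 mm long, standing in the tray at the start (axis = z). 24 g.
- slug_4_center (a point): Centre of a steel grinding slug, a plain slippery cylinder 16 mm thick and 16 mm long, standing in the tray at the start (axis = z). 24 g.
- slug_5_center (a point): Centre of a steel grinding slug, a plain slippery cylinder 16 mm thick and 16 mm long, standing in the tray at the start (axis = z). 24 g.
- core_0_center (a point): Centre of a grey rock core plug, a cylinder 20 mm thick and 22 mm long, standing upright on the desk at the start (axis = z). 25 g. Two to four of the four are present.
- core_1_center (a point): Centre of a grey rock core plug, a cylinder 20 mm thick and 22 mm long, standing upright on the desk at the start (axis = z). 25 g. Two to four of the four are present.
- core_2_center (a point): Centre of a grey rock core plug, a cylinder 20 mm thick and 22 mm long, standing upright on the desk at the start (axis = z). 25 g. Two to four of the four are present.
- core_3_center (a point): Centre of a grey rock core plug, a cylinder 20 mm thick and 22 mm long, standing upright on the desk at the start (axis = z). 25 g. Two to four of the four are present.

How it is judged:
By the outcome, as a careful person would: the job done as asked, in the order asked, and still so for the second after the job is handed in, with the robot touching nothing.
Of core_0, core_1, core_2, core_3 only 2 to 4 are there at a start; the rules pass over those that are not, and their reading is None.
At some moment in a run one of core_0, core_1, core_2, core_3, lid may be knocked a few centimetres aside while the robot is not near it.
It also fails if it takes over 210 s, if anything falls off the work surface, if the arm or the gripper's body presses on something with over 40 N, if the wrist force passes 120 N, or if a joint passes its speed limit or range.

## Working session

There is one attempt and no reset: what is moved stays moved. The work goes in short steps, Python scripts to look and compute and a tool call to move; the robot and the scene stay as the last step left them, time stands still between calls to the robot, and variables do not carry over. Pictures are saved under pics/ and viewed, at most 14 in all, crops included, and the job is handed in when it is done.

Besides the shell and the picture viewer there is one more tool, called after ">>>" as a command line: name --argument value ..., lists and objects as JSON in quotes. send_rows: Moves the arm, as the interface text tells. Its arguments: {"type":"object","properties":{"rows":{"type":"array","items":{"type":"array"}},"newtons":{"type":"number"}},"required":["rows"]}

```bash
mkdir -p pics; cat > h.py <<'E'
import numpy as np, cv2
from station import ctrl
from scipy.spatial.transform import Rotation as R
def cap(name,fn=None):
    d=ctrl.get_image(name); 
    if fn: cv2.imwrite('pics/'+fn,cv2.cvtColor(d['frame'],cv2.COLOR_RGB2BGR))
    np.savez('last_'+name+'.npz',**d); return d
def cloud(d):
    z=np.array(d['range_z'],float); v,u=np.indices(z.shape)
    p=np.stack([(u-d['cx'])/d['fx']*z,(v-d['cy'])/d['fy']*z,z],-1)
    T=np.array(d['cam_to_world']); w=p@T[:3,:3].T+T[:3,3]; w[z==0]=np.nan; return w
def st():
    o=ctrl.get_obs(); r=R.from_rotvec(o['tool_rot']).as_matrix()
    print('t',round(o['t'],2),'pos',np.round(o['tool_pos'],4),'q',np.round(o['q'],3),'F',np.round(o['contact_force'],1),'op',round(o['opening'],4),'g',o['grip_force'])
    print('R',np.round(r,3).tolist()); return o,r
E
python3 - <<'E'
from h import *
st()
a=cap('top','top0.png');b=cap('scene','scene0.png')
im=np.vstack([a['frame'],b['frame']])
for d in(a,b): print(np.round(d['cam_to_world'],3).tolist(),d['fx'])
E
ls
```

```text
t 0.0 pos [0.2366 0.5778 0.2014] q [ 1.063  0.053  1.614 -0.     1.476 -0.119] F [-0.4 -0.2 -0.2] op 0.0857 g 0.0
R [[-0.925, 0.379, -0.001], [0.379, 0.925, -0.002], [0.0, -0.002, -1.0]]
[[0.014, -0.992, 0.122, 0.407], [-1.0, -0.015, -0.004, -0.007], [0.006, -0.122, -0.993, 1.611], [0.0, 0.0, 0.0, 1.0]] 516.853427786665
[[0.624, -0.368, 0.689, -0.064], [-0.781, -0.288, 0.554, -0.557], [-0.005, -0.884, -0.468, 0.605], [0.0, 0.0, 0.0, 1.0]] 389.4842370016708
h.py
last_scene.npz
last_top.npz
pics
```

View pics/top0.png

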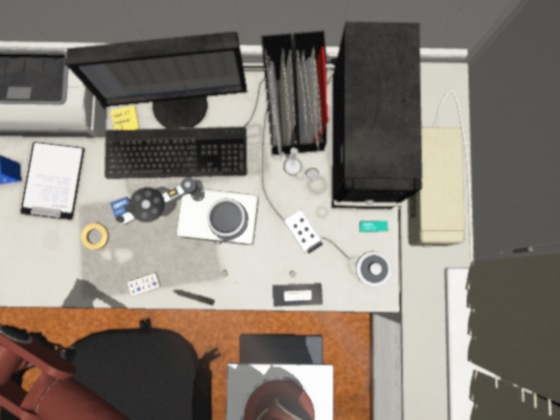

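View pics/scene0.png

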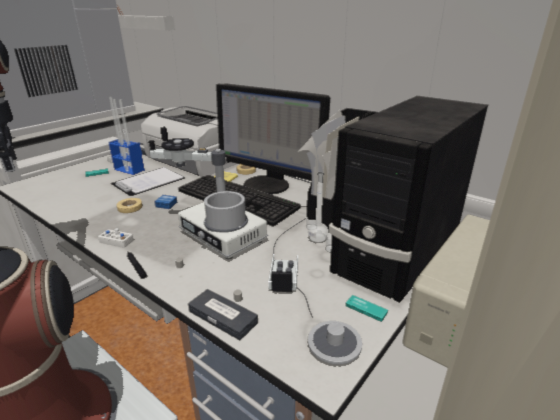

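Top view: bowl (227,218), post (190,185), wheel (147,205), cores at (223,272) and (292,272), tray (303,230), lid (373,268), flask (292,162), beaker (317,180). Now the measurements.

```bash
python3 - <<'E'
from h import *
d=dict(np.load('last_top.npz'));w=cloud(d)
im=d['frame'][130:315,90:410][...,::-1]
cv2.imwrite('pics/topc.png',cv2.resize(im,(800,462),interpolation=cv2.INTER_CUBIC))
for n,(u,v) in dict(bowl=(227,218),post=(190,185),wheel=(147,205),c1=(223,272),c2=(292,272),lid=(373,268),flask=(292,162),beaker=(317,180),tray=(303,230),desk=(340,260)).items(): print(n,np.round(w[v,u],3))
H=w[...,2]
def reg(n,u0,u1,v0,v1,z0,z1,save=None):
    m=np.zeros(H.shape,bool);m[v0:v1,u0:u1]=1
    m&=(H>z0)&(H<z1);p=w[m]
    if len(p)==0: print(n,'none');return
    print(n,len(p),'mean',np.round(p.mean(0),4),'mid',np.round((p.min(0)+p.max(0))/2,4),'ext',np.round(np.ptp(p,axis=0),3), 'rect',cv2.minAreaRect((p[:,:2]*1000).astype(np.float32)))
reg('rim',195,265,185,250,.128,.15)
reg('mill',170,265,180,250,.06,.08)
reg('post',175,210,170,205,.232,.25)
reg('wheeltop',110,180,175,235,.248,.265)
reg('knob',110,180,175,235,.28,.31)
reg('arm',100,215,170,235,.222,.236)
reg('c1',213,233,262,282,.015,.03)
reg('c2',282,302,262,282,.015,.03)
reg('lidflange',345,400,245,295,.008,.03)
reg('lidboss',345,400,245,295,.036,.06)
reg('trayH',280,330,205,260,.05,.07)
reg('tray',280,330,205,260,.004,.07)
reg('walls',280,330,205,260,.022,.035)
# other small core-like blobs at height .015-.03
m=((H>.014)&(H<.03)).astype(np.uint8);n,l,s,c=cv2.connectedComponentsWithStats(m)
for i in range(1,n):
    if 8<s[i,4]<250 : print('blob',s[i],np.round(np.nanmean(w[l==i],0),3))
E
```

```text
bowl [0.584 0.165 0.075]
post [0.654 0.25  0.232]
wheel [0.594 0.356 0.259]
c1 [0.424 0.178 0.023]
c2 [ 0.427 -0.032  0.024]
lid [ 0.442 -0.276  0.045]
flask [ 0.753 -0.027  0.096]
beaker [ 0.718 -0.108  0.002]
tray [ 0.557 -0.065  0.011]
desk [ 0.466 -0.181  0.006]
rim 344 mean [0.5837 0.1656 0.1376] mid [0.5937 0.1811 0.1381] ext [0.133 0.145 0.02 ] rect ((588.3427124023438, 186.67578125), (158.27154541015625, 108.15696716308594), 74.73865509033203)
mill 3000 mean [0.59   0.1963 0.0713] mid [0.5932 0.1961 0.07  ] ext [0.166 0.238 0.02 ] rect ((591.9465942382812, 197.06259155273438), (231.7114715576172, 157.33934020996094), 84.41011047363281)
post 194 mean [0.6526 0.2605 0.2362] mid [0.651  0.2619 0.2395] ext [0.05  0.054 0.015] rect ((653.1594848632812, 265.14886474609375), (39.584835052490234, 59.09585952758789), 17.519161224365234)
wheeltop 989 mean [0.5963 0.3605 0.2568] mid [0.5969 0.3763 0.2566] ext [0.093 0.126 0.016] rect ((597.3184814453125, 376.64202880859375), (91.86225128173828, 126.66612243652344), 0.9992783069610596)
knob 58 mean [0.582  0.3948 0.2952] mid [0.582  0.39
[... 3327 characters left out ...]
4  0.023]
blob [309 228  13  13  42] [ 0.543 -0.1    0.024]
blob [298 230   5   6  25] [ 0.549 -0.056  0.022]
blob [292 233   6   7   9] [ 0.536 -0.04   0.024]
blob [299 238   8   5  23] [ 0.526 -0.065  0.023]
blob [247 241   7   4  11] [0.513 0.095 0.021]
blob [475 254   3   6  12] [ 0.482 -0.598  0.022]
blob [444 267   3  14  23] [ 0.428 -0.499  0.023]
blob [220 270   7   7  34] [0.421 0.177 0.023]
blob [290 271   6   6  30] [ 0.422 -0.034  0.023]
blob [444 282   4  46  65] [ 0.33  -0.499  0.023]
blob [175 290  40  15 175] [0.348 0.261 0.019]
blob [446 333   2  45  66] [ 0.186 -0.499  0.023]
blob [447 379   3  20  28] [ 0.084 -0.499  0.024]
blob [447 400   2  20  32] [ 0.03  -0.499  0.022]
```

View pics/topc.png

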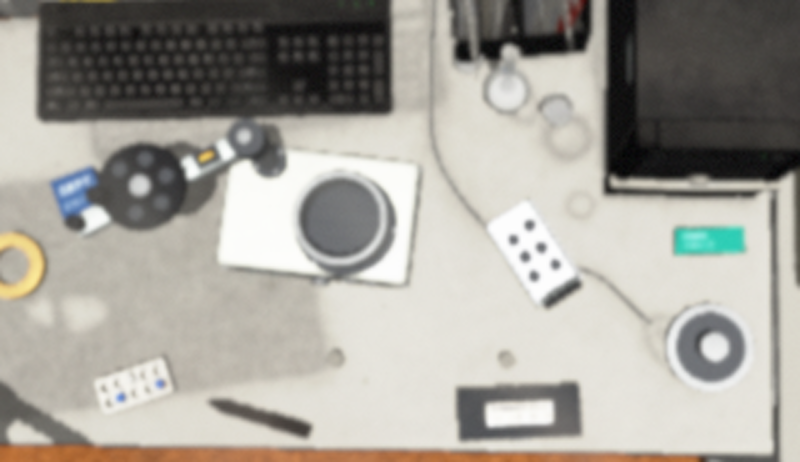

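>>> send_rows --rows '[[5, [0, 0, 0], -7.5], [5, [0, 0, 0], -7.5], [5, [0, 0, 0], -7.3], [5, [-2.3, -5.0, 1], 0], [5, [-2.3, -5.0, 1], 0], [5, [-2.3, -5.0, 1], 0], [5, [-2.3, -5.0, 1], 0], [5, [-2.3, -5.0, 1], 0], [5, [-2.3, -5.0, 1], 0], [5, [-2.3, -5.0, 1], 0]]' --newtons 40

```text
t: 1.35
tool_pos: [0.3982, 0.2267, 0.132]
tool_rot: [0.001, -3.142, 0.0]
contact_force: [0.6, -0.7, -0.0]
opening: 0.0498
grip_force: 0.0
```

>>> send_rows --rows '[[5, [-2.3, -5.0, 0], 0], [5, [0, 0, 0], 0]]'

```text
t: 1.6
tool_pos: [0.4218, 0.1756, 0.1321]
tool_rot: [-0.009, -3.141, 0.001]
contact_force: [-0.5, 0.7, -0.5]
opening: 0.05
grip_force: 0.0
```

```bash
python3 - <<'E'
from h import *
o,r=st()
d=cap('wrist','w1.png');w=cloud(d);H=w[...,2]
m=((H>.015)&(H<.03)).astype(np.uint8);n,l,s,c=cv2.connectedComponentsWithStats(m)
for i in range(1,n):
    if s[i,4]>150: p=w[l==i]; print(s[i],np.round(p.mean(0),4),np.round((p.min(0)+p.max(0))/2,4),np.round(np.ptp(p,axis=0),3))
d=dict(np.load('last_top.npz'));w=cloud(d);H=w[...,2]
from scipy.optimize import least_squares
def fit(p):
    s=least_squares(lambda a:np.hypot(p[:,0]-a[0],p[:,1]-a[1])-a[2],[*p[:,:2].mean(0),.05],loss='soft_l1',f_scale=.002);return s.x
m=np.zeros(H.shape,bool);m[185:250,195:265]=1;m&=(H>.132)&(H<.142)
p=w[m];p=p[np.hypot(p[:,0]-.583,p[:,1]-.166)<.07];print('bowl',fit(p),len(p))
E
```

```text
t 1.6 pos [0.4218 0.1756 0.1321] q [ 0.232 -0.314  2.065 -0.     1.392 -1.333] F [-0.5  0.7 -0.5] op 0.05 g 0.0
R [[-1.0, 0.006, -0.001], [0.006, 1.0, -0.001], [0.001, -0.001, -1.0]]
[   0   60   98   91 7596] [ 0.357  -0.0038  0.0257] [ 0.3569 -0.0091  0.0222] [0.066 0.072 0.014]
[ 319   61  151   59 2986] [0.3471 0.2572 0.0177] [0.3471 0.2618 0.0183] [0.043 0.118 0.007]
[ 529  123   31   61 1315] [0.395  0.3828 0.0213] [0.396  0.3851 0.0225] [0.048 0.028 0.015]
[272 174  25  25 472] [0.4205 0.1759 0.022 ] [0.4212 0.1761 0.0199] [0.019 0.02  0.01 ]
[ 14 176  30  25 567] [ 0.4217 -0.0331  0.0216] [ 0.4222 -0.0348  0.0199] [0.019 0.02  0.01 ]
[   0  259   84  121 3950] [ 0.5524 -0.0575  0.0233] [ 0.5499 -0.057   0.0225] [0.123 0.08  0.015]
[226 283 113  16 684] [0.5175 0.1721 0.0223] [0.518  0.1741 0.0225] [0.013 0.102 0.015]
[388 296  53  15 361] [0.5296 0.2951 0.0229] [0.5311 0.2942 0.0225] [0.011 0.047 0.015]
bowl [0.58189148 0.16268439 0.05081565] 275
```

View pics/w1.png

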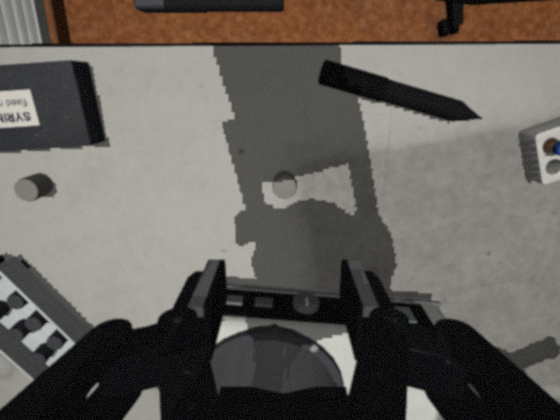

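>>> send_rows --rows '[[5, [0, 0, 5], 0], [5, [0, 0, 5], 0], [5, [0, 0, 2.6], 0], [5, [0, 0, 0], 0], [1.5, [0, 0, 0], 0], [1.5, [0, 0, 0], 0], [1.5, [0, 0, 0], 0], [1.5, [0, 0, 0], 0], [1.5, [0, 0, -5], 0], [1.5, [0, 0, -6], 0]]' --newtons 40

```text
t: 2.9
tool_pos: [0.4197, 0.178, 0.1165]
tool_rot: [0.0, -3.138, 0.001]
contact_force: [1.2, -0.2, -0.1]
opening: 0.0149
grip_force: 0.0
```

```bash
cat >> h.py <<'E'
def cores(name='wrist',fn=None,zmin=.015):
    o,r=st(); d=cap(name,fn);w=cloud(d);H=w[...,2]
    m=((H>zmin)&(H<.03)).astype(np.uint8);n,l,s,c=cv2.connectedComponentsWithStats(m)
    for i in range(1,n):
        p=w[l==i]; e=np.ptp(p,axis=0)
        if s[i,4]>15 and .012<e[0]<.04 and .012<e[1]<.04: print(s[i],np.round(p.mean(0),4),np.round((p.min(0)+p.max(0))/2,4),np.round(e,3))
E
python3 -c "
from h import *
cores(fn='w2.png',zmin=.012)"
```

```text
t 2.9 pos [0.4197 0.178  0.1165] q [ 0.238 -0.299  2.08   0.     1.364 -1.333] F [ 1.2 -0.2 -0.1] op 0.0149 g 0.0
R [[-1.0, -0.0, -0.003], [-0.0, 1.0, -0.001], [0.003, -0.001, -1.0]]
[269 180  25  28 542] [0.4201 0.1761 0.0217] [0.4212 0.1761 0.0185] [0.02  0.019 0.013]
[  0 182  31  27 667] [ 0.4216 -0.0321  0.0208] [ 0.4224 -0.034   0.0183] [0.02  0.019 0.012]
```

View pics/w2.png

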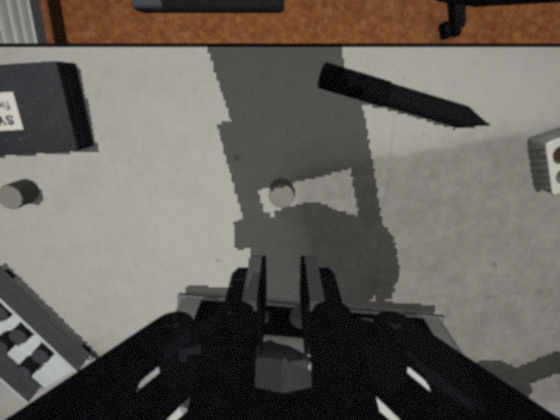

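>>> send_rows --rows '[[4, [0, -0.2, 5], 0], [4, [0, 0, 5], 0], [4, [0, 0, 1.2], 0], [4, [0, 0, 0], 0], [1.5, [0, 0, 0], 0]]' --newtons 40

```text
t: 3.58
tool_pos: [0.423, 0.1769, 0.0068]
tool_rot: [-0.001, 3.138, 0.001]
contact_force: [0.2, -0.5, 0.3]
opening: 0.0231
grip_force: 0.0
```

>>> send_rows --rows '[[1.5, [0, 0, 0], 0], [1.5, [0, 0, 0], 0]]'

```text
t: 3.82
tool_pos: [0.422, 0.1767, 0.0058]
tool_rot: [-0.001, 3.139, 0.001]
contact_force: [-0.2, 0.1, -0.2]
opening: 0.0151
grip_force: 0.0
```

>>> send_rows --rows '[[1.5, [0, 0, 0], 0], [1.5, [0, 0, 0], 0]]'

```text
t: 4.08
tool_pos: [0.4211, 0.1764, 0.0047]
tool_rot: [-0.001, 3.141, 0.0]
contact_force: [-1.0, 0.1, 0.3]
opening: 0.015
grip_force: 0.0
```

```bash
python3 -c "
from h import *
a=cap('wrist');b=cap('scene')
w=cloud(b);H=w[...,2]
im=np.hstack([a['frame'][150:350,180:400],b['frame'][210:310,110:220].repeat(2,0).repeat(2,1)])
cv2.imwrite('pics/c3.png',cv2.resize(im[...,::-1],None,fx=1.8,fy=1.8))
cores('top')
"
```

```text
t 4.17 pos [0.421  0.1764 0.0046] q [ 0.234 -0.141  2.154 -0.     1.129 -1.338] F [0.3 0.2 0. ] op 0.0152 g 0.0
R [[-1.0, -0.0, -0.0], [-0.0, 1.0, -0.0], [0.0, -0.0, -1.0]]
[129 117   8  11  19] [0.8929 0.4801 0.0167] [0.8924 0.4799 0.0176] [0.033 0.022 0.005]
[160 118   9   6  18] [0.8989 0.3814 0.0173] [0.8994 0.3801 0.0183] [0.017 0.026 0.005]
[ 31 206  10   8  41] [0.6056 0.7652 0.0191] [0.6078 0.7642 0.022 ] [0.023 0.033 0.014]
[299 217   6   6  21] [ 0.5893 -0.0595  0.025 ] [ 0.589  -0.0597  0.0222] [0.014 0.015 0.014]
[377 220  11  11  35] [ 0.5796 -0.3127  0.0173] [ 0.576  -0.3099  0.0184] [0.031 0.032 0.007]
[293 223   5   5  18] [ 0.5707 -0.0391  0.0239] [ 0.5713 -0.0398  0.024 ] [0.013 0.012 0.011]
[304 226   5   6  19] [ 0.562  -0.0739  0.0251] [ 0.5612 -0.0739  0.0224] [0.015 0.012 0.014]
[315 229   7  14  18] [ 0.5362 -0.1119  0.0241] [ 0.5395 -0.1109  0.0226] [0.04  0.019 0.014]
[298 230   5   5  20] [ 0.5492 -0.0553  0.0239] [ 0.5497 -0.0554  0.0226] [0.013 0.012 0.013]
[310 233   5   6  19] [ 0.5409 -0.0922  0.0241] [ 0.5401 -0.0924  0.0223] [0.015 0.013 0.014]
[296 238  12   7  35] [ 0.5235 -0.0632  0.0235] [ 0.5224 -0.0605  0.0225] [0.018 0.034 0.015]
[290 271   6   6  30] [ 0.4223 -0.0345  0.0233] [ 0.4224 -0.0341  0.0221] [0.015 0.015 0.012]
[176 290  11   7  37] [0.3598 0.3043 0.018 ] [0.3586 0.3048 0.0192] [0.018 0.032 0.008]
```

View pics/c3.png

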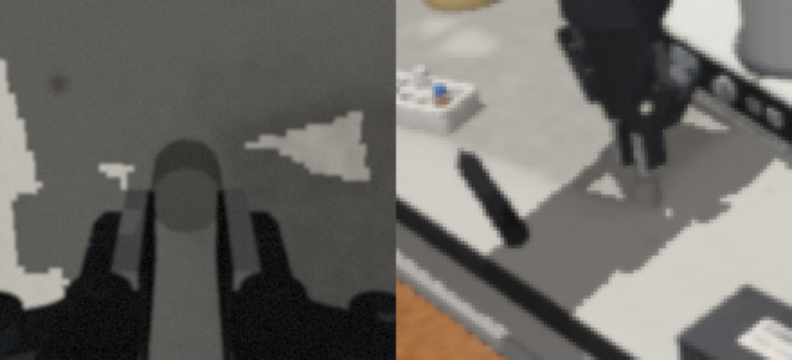

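```bash
python3 -c "
from h import *
for n,pts in dict(wrist=[(258,258),(256,270),(255,285),(312,258),(314,270),(284,262),(284,240),(284,229),(284,300)],scene=[(175,238),(176,246),(178,254),(180,262),(183,262),(178,266)]).items():
    w=cloud(dict(np.load('last_%s.npz'%n)))
    for u,v in pts: print(n,u,v,np.round(w[v,u],4))
"
```

```text
wrist 258 258 [0.4102 0.1658 0.0412]
wrist 256 270 [0.4108 0.1656 0.0503]
wrist 255 285 [0.4102 0.1661 0.0625]
wrist 312 258 [0.411  0.1885 0.0396]
wrist 314 270 [0.4106 0.1885 0.0506]
wrist 284 262 [0.4215 0.1767 0.0232]
wrist 284 240 [0.412  0.1767 0.019 ]
wrist 284 229 [0.4119 0.1767 0.0055]
wrist 284 300 [4.574e-01 1.768e-01 4.000e-04]
scene 175 238 [0.4079 0.1556 0.1005]
scene 176 246 [0.4092 0.1585 0.0753]
scene 178 254 [0.4139 0.1623 0.0473]
scene 180 262 [0.4204 0.1687 0.0162]
scene 183 262 [0.4368 0.1796 0.0022]
scene 178 266 [0.4138 0.1705 0.0064]
```

```bash
python3 -c "
from h import *
w=cloud(dict(np.load('last_wrist.npz')))
for u in (245,250,256,262,308,315,322): print(u,[tuple(np.round(w[v,u,[0,2]]*1000).astype(int)) for v in range(244,264,2)])
o=ctrl.get_obs();print(ctrl.grip_point_offset)
"
```

```text
245 [(np.int64(423), np.int64(0)), (np.int64(424), np.int64(0)), (np.int64(425), np.int64(1)), (np.int64(426), np.int64(0)), (np.int64(427), np.int64(1)), (np.int64(429), np.int64(0)), (np.int64(430), np.int64(0)), (np.int64(431), np.int64(0)), (np.int64(432), np.int64(1)), (np.int64(434), np.int64(0))]
250 [(np.int64(423), np.int64(0)), (np.int64(424), np.int64(0)), (np.int64(425), np.int64(1)), (np.int64(426), np.int64(0)), (np.int64(428), np.int64(0)), (np.int64(429), np.int64(0)), (np.int64(411), np.int64(38)), (np.int64(411), np.int64(39)), (np.int64(411), np.int64(42)), (np.int64(411), np.int64(44))]
256 [(np.int64(423), np.int64(0)), (np.int64(424), np.int64(1)), (np.int64(425), np.int64(0)), (np.int64(426), np.int64(1)), (np.int64(428), np.int64(0)), (np.int64(429), np.int64(-1)), (np.int64(411), np.int64(38)), (np.int64(411), np.int64(40)), (np.int64(410), np.int64(43)), (np.int64(411), np.int64(44))]
262 [(np.int64(422), np.int64(2)), (np.int64(423), np.int64(1)), (np.int64(424), np.int64(2)), (np.int64(426), np.int64(1)), (np.int64(427), np.int64(2)), (np.int64(429), np.in
[... 362 characters left out ...]
), np.int64(41)), (np.int64(411), np.int64(41)), (np.int64(410), np.int64(45))]
315 [(np.int64(423), np.int64(1)), (np.int64(424), np.int64(0)), (np.int64(425), np.int64(0)), (np.int64(426), np.int64(0)), (np.int64(427), np.int64(1)), (np.int64(428), np.int64(1)), (np.int64(411), np.int64(38)), (np.int64(411), np.int64(40)), (np.int64(411), np.int64(41)), (np.int64(411), np.int64(44))]
322 [(np.int64(423), np.int64(0)), (np.int64(423), np.int64(1)), (np.int64(424), np.int64(2)), (np.int64(426), np.int64(0)), (np.int64(427), np.int64(1)), (np.int64(429), np.int64(0)), (np.int64(430), np.int64(0)), (np.int64(431), np.int64(1)), (np.int64(432), np.int64(1)), (np.int64(433), np.int64(0))]
0.0187
```

The picture shows the core (crop 185,200) below the finger tips; depth puts the tips near z = 37 mm while the reported TCP is 5 mm. I'll descend carefully, watching the force.

>>> send_rows --rows '[[3.5, [0, 0, 0], 0], [3.5, [0, 0, 0], 0], [3.5, [0, 0, 1], 0], [3.5, [0, 0, 0], 0]]'

```text
t: 4.72
tool_pos: [0.42, 0.1761, -0.0067]
tool_rot: [0.001, -3.139, 0.001]
contact_force: [-0.3, 0.5, 0.0]
opening: 0.0349
grip_force: 0.0
```

>>> send_rows --rows '[[3.5, [0, 0, 1], 0], [3.5, [0, 0, 0], 0], [1.5, [0, 0, 0], 0], [1.5, [0, 0, 0], 0], [1.5, [0, 0, 0], 0]]'

```text
t: 5.35
tool_pos: [0.4212, 0.1765, -0.0152]
tool_rot: [-0.001, 3.141, 0.0]
contact_force: [-0.4, 0.3, -0.6]
opening: 0.0175
grip_force: 39.0
```

```bash
python3 -c "
from h import *
st();d=cap('wrist');w=cloud(d)
for u in (256,262,308,315): print(u,[tuple((w[v,u,[0,2]]*1000).round().astype(int).tolist()) for v in range(230,270,3)])
"
```

```text
t 5.35 pos [ 0.4212  0.1765 -0.0152] q [ 0.234 -0.104  2.16   0.     1.085 -1.338] F [-0.4  0.3 -0.6] op 0.0175 g 39.028258323669434
R [[-1.0, -0.0, 0.0], [-0.0, 1.0, 0.0], [-0.0, 0.0, -1.0]]
256 [(406, 0), (408, 0), (409, 1), (411, 1), (413, 0), (414, 1), (415, 1), (417, 0), (419, 1), (411, 19), (411, 22), (411, 24), (411, 28), (411, 29)]
262 [(406, 1), (408, 0), (409, 0), (411, 0), (413, 0), (413, 2), (416, 0), (418, 0), (418, 1), (411, 18), (412, 20), (414, 19), (415, 20), (416, 20)]
308 [(407, -1), (408, 0), (409, 0), (411, 0), (413, 0), (414, 0), (416, 0), (417, 1), (419, 1), (411, 19), (411, 21), (411, 24), (411, 27), (411, 30)]
315 [(406, 1), (407, 2), (409, 0), (411, 1), (412, 1), (414, 0), (416, 0), (417, 1), (419, 0), (411, 19), (411, 21), (411, 25), (411, 26), (411, 30)]
```

>>> send_rows --rows '[[3.5, [0, 0, 0], 0], [3.5, [0, 0, 0], 0], [3.5, [0, 0, 1.2], 0], [3.5, [0, 0, 0], 0], [1, [0, 0, 0], 0], [1, [0, 0, 0], 0], [1, [0, 0, 0], 0], [1, [0, 0, -4], 0], [1, [0, 0, -5], 0], [1, [0, 0, -5], 0]]'

```text
t: 6.65
tool_pos: [0.4207, 0.1763, 0.1139]
tool_rot: [0.001, -3.141, 0.0]
contact_force: [0.3, 0.1, -0.5]
opening: 0.0184
grip_force: 39.2
```

>>> send_rows --rows '[[1, [0, 0, -4], 0], [1, [-5.4, -0.4, 0], 0], [1, [-5.4, -0.4, 0], 0], [1, [-5.3, -0.5, 0], 0], [1, [0, 0, 4], 0], [1, [0, 0, 3], 0], [3.5, [0, 0, 0], 0], [3.5, [0, 0, 0], 0], [3.5, [0, 0, -4], 0], [3.5, [0, 0, -3], 0]]'

```text
t: 7.9
tool_pos: [0.5835, 0.1638, 0.1568]
tool_rot: [-0.001, 3.137, 0.001]
contact_force: [-0.2, 0.5, 0.3]
opening: 0.035
grip_force: 0.0
```

```bash
python3 -c "
from h import *
cores()
cores('top')
"
```

```text
t 7.9 pos [0.5835 0.1638 0.1568] q [ 0.151  0.037  1.707  0.     1.393 -1.42 ] F [-0.2  0.5  0.3] op 0.035 g 0.0
R [[-1.0, -0.001, 0.005], [-0.001, 1.0, 0.001], [-0.005, 0.001, -1.0]]
[  0 131  40  34 752] [ 0.555  -0.0617  0.0233] [ 0.5561 -0.0633  0.0215] [0.028 0.032 0.013]
[ 10 304  40  33 472] [ 0.7255 -0.0853  0.0227] [ 0.7313 -0.0922  0.0226] [0.03  0.031 0.015]
[ 74 318  42  15 303] [ 0.733  -0.0236  0.0242] [ 0.7354 -0.0266  0.0225] [0.013 0.035 0.015]
[  4 324  27  20 306] [ 0.7455 -0.1067  0.024 ] [ 0.7419 -0.1028  0.0226] [0.023 0.022 0.015]
t 7.95 pos [0.5861 0.1643 0.1622] q [ 0.151  0.033  1.702  0.     1.394 -1.42 ] F [1.8 1.4 2.8] op 0.035 g 0.0
R [[-1.0, -0.001, 0.013], [-0.001, 1.0, 0.002], [-0.013, 0.002, -1.0]]
[436 109   4  11  16] [ 0.9339 -0.4889  0.0201] [ 0.934  -0.4885  0.0223] [0.034 0.014 0.014]
[290 169  11   6  16] [ 0.7352 -0.0377  0.0274] [ 0.7383 -0.0376  0.0254] [0.016 0.031 0.009]
[297 217   8   5  23] [ 0.5898 -0.0576  0.0225] [ 0.5898 -0.0567  0.0223] [0.013 0.021 0.014]
[293 221   6   8  21] [ 0.5718 -0.0401  0.0232] [ 0.5734 -0.0414  0.022 ] [0.022 0.016 0.014]
[302 225   7   7  24] [ 0.5622 -0.072   0.0237] [ 0.5631 -0.071   0.0227] [0.019 0.018 0.015]
[298 230   6   5  21] [ 0.5496 -0.0557  0.0244] [ 0.5494 -0.0571  0.0224] [0.013 0.016 0.014]
[309 232   7   6  22] [ 0.5416 -0.0937  0.0228] [ 0.543  -0.0929  0.0222] [0.016 0.019 0.014]
[298 237   8  12  33] [ 0.5201 -0.0625  0.0233] [ 0.5176 -0.0604  0.0223] [0.034 0.021 0.014]
[290 271   6   6  29] [ 0.4221 -0.0344  0.0222] [ 0.4224 -0.034   0.0232] [0.015 0.015 0.013]
```

>>> send_rows --rows '[[3.5, [3.2, -3.95, 0], 0], [3.5, [3.2, -3.95, 0], 0], [3.5, [3.2, -3.95, 0], 0], [3.5, [3.2, -3.95, 0], 0], [3.5, [3.2, -3.95, 2], 0], [3.5, [0, 0, 5], 0], [3.5, [0, 0, 5], 0], [3.5, [0, 0, 0], 0]]'

```text
t: 9.0
tool_pos: [0.4184, -0.0333, 0.0292]
tool_rot: [0.0, -3.134, -0.003]
contact_force: [-0.8, 0.2, -0.4]
opening: 0.0351
grip_force: 0.0
```

>>> send_rows --rows '[[3.5, [0, 0, 3], 0], [3.5, [0, 0, 3], 0], [3.5, [0, 0, 0], 0], [1, [0, 0, 0], 0], [1, [0, 0, 0], 0], [1, [0, 0, 0], 0], [1, [0, 0, -5], 0], [1, [0, 0, -6], 0], [1, [0, 0, -6], 0]]'

```text
t: 10.12
tool_pos: [0.4219, -0.034, 0.1451]
tool_rot: [-0.001, 3.14, -0.001]
contact_force: [0.7, -0.9, -0.5]
opening: 0.018
grip_force: 39.3
```

Held. To the bowl, a little aside of the first core.

>>> send_rows --rows '[[1, [-3.2, 4.1, 0], 0], [1, [-3.2, 4.1, 0], 0], [1, [-3.2, 4.1, 0], 0], [1, [-3.2, 4.1, 0], 0], [1, [-2.5, 4.0, 0], 0], [1, [0, 0, 3], 0], [1, [0, 0, 3], 0], [3.5, [0, 0, 0], 0], [3.5, [0, 0, 0], 0], [3.5, [0, 0, -6], 0]]'

```text
t: 11.38
tool_pos: [0.572, 0.1692, 0.1394]
tool_rot: [0.0, -3.133, 0.002]
contact_force: [0.6, -0.2, 0.3]
opening: 0.0351
grip_force: 0.0
```

>>> send_rows --rows '[[6.5, [3, -4, -3], -8.4], [6.5, [3, -4, -3], -8.4], [6.5, [0, 0, 0], -8.4], [6.5, [0, 0, 0], -8.4], [6.5, [0, 0, 0], 0]]'

```text
t: 12.0
tool_pos: [0.5221, 0.0858, 0.2051]
tool_rot: [-0.904, 3.005, -0.002]
contact_force: [0.6, 0.3, 0.1]
opening: 0.0648
grip_force: 0.0
```

```bash
python3 -c "
from h import *
o,r=st()
d=cap('wrist');b=cap('top');w=cloud(b);H=w[...,2]
m=np.zeros(H.shape,bool);m[200:265,275:335]=1
for z0,z1,nm in((.05,.07,'handle'),(.025,.035,'wall')):
    p=w[m&(H>z0)&(H<z1)];print(nm,len(p),cv2.minAreaRect((p[:,:2]*1000).astype(np.float32)))
bm=np.zeros(H.shape,bool);bm[190:245,200:255]=1
print('bowl inside z', [np.round(x,3).tolist() for x in w[bm&(H>.08)&(H<.125)][:8]])
w=cloud(d);H=w[...,2]
for z0,z1,nm in((.045,.07,'handle'),(.025,.035,'wall')):
    p=w[(H>z0)&(H<z1)&(np.hypot(w[...,0]-.55,w[...,1]+.068)<.1)];print(nm,len(p)); 
    if len(p): print(cv2.minAreaRect((p[:,:2]*1000).astype(np.float32)))
im=np.hstack([d['frame'],b['frame'][195:265,190:260].repeat(6,0).repeat(6,1)[:420]])
cv2.imwrite('pics/c4.png',cv2.resize(im[...,::-1],(800,343)))
"
```

```text
t 12.0 pos [0.5221 0.0858 0.2051] q [ 0.022 -0.183  1.834 -0.     1.487 -2.133] F [0.6 0.3 0.1] op 0.0648 g 0.0
R [[-0.834, -0.552, 0.004], [-0.552, 0.834, 0.0], [-0.003, -0.002, -1.0]]
handle 59 ((560.9910278320312, -126.72469329833984), (28.792644500732422, 172.0126190185547), 64.91299438476562)
wall 171 ((575.1209106445312, -106.25332641601562), (121.78289031982422, 157.4144744873047), 33.96698760986328)
bowl inside z [[0.666, 0.244, 0.086], [0.66, 0.244, 0.104], [0.663, 0.244, 0.082], [0.664, 0.241, 0.081], [0.657, 0.244, 0.101], [0.661, 0.244, 0.081], [0.66, 0.241, 0.084], [0.653, 0.243, 0.107]]
handle 915
((503.3741149902344, -101.1438217163086), (8.911154747009277, 50.06541061401367), 33.741363525390625)
wall 2460
((551.5950317382812, -69.5167236328125), (124.88839721679688, 67.36201477050781), 33.86183166503906)
```

View pics/c4.png

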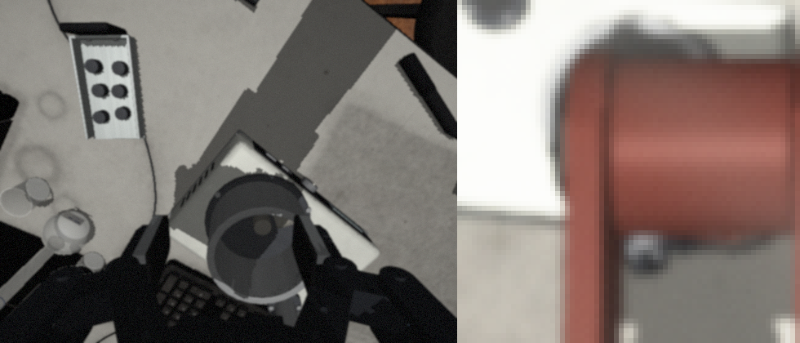

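>>> send_rows --rows '[[6.5, [2.97, -3.64, 1], 0], [6.5, [2.97, -3.64, 1], 0], [6.5, [2.97, -3.64, 1], 0], [6.5, [2.97, -3.64, 1], 0], [6.5, [0, 0, 5], 0], [6.5, [0, 0, 5], 0], [6.5, [0, 0, 0], 0], [6.5, [0, 0, 0], 0]]' --newtons 100

```text
t: 13.1
tool_pos: [0.5043, -0.1013, 0.0646]
tool_rot: [-0.908, 3.005, -0.002]
contact_force: [0.1, -0.6, 1.2]
opening: 0.0651
grip_force: 0.0
```

```bash
cat >> h.py <<'E'
def tips():
    o,r=st(); d=cap('wrist'); w=cloud(d)
    q=(w-np.array(o['tool_pos']))@r   # tool frame
    m=(np.abs(np.abs(q[...,0])-.011)<.004)&(np.abs(q[...,1])<.06)&(q[...,2]<-.005)&(q[...,2]>-.06)
    for s in(-1,1):
        p=q[m&(q[...,1]*s>0)]
        if len(p): print('tip side',s,'z max (tool)',np.round(np.percentile(p[:,2],99),4),'y range',np.round(np.percentile(p[:,1],[1,99]),4),len(p))
    return o,r,d,w
E
python3 -c "
from h import *
o,r,d,w=tips();H=w[...,2]
p=w[(H>.045)&(H<.07)&(np.hypot(w[...,0]-.503,w[...,1]+.101)<.04)];print(len(p))
if len(p)>20: print(cv2.minAreaRect((p[:,:2]*1000).astype(np.float32)),p[:,2].max())
"
```

```text
t 13.1 pos [ 0.5043 -0.1013  0.0646] q [-0.343 -0.086  1.99  -0.     1.235 -2.5  ] F [ 0.1 -0.6  1.2] op 0.0651 g 0.0
R [[-0.833, -0.553, 0.002], [-0.554, 0.833, -0.001], [-0.002, -0.002, -1.0]]
tip side -1 z max (tool) -0.0375 y range [-0.0445 -0.033 ] 760
tip side 1 z max (tool) -0.0372 y range [0.0315 0.0433] 776
2261
((502.8414001464844, -101.7686996459961), (8.851710319519043, 49.75287628173828), 33.894264221191406) 0.06439440117964484
```

>>> send_rows --rows '[[6.5, [0, 0, 3], 0], [6.5, [0, 0, 2.2], 0], [6.5, [0, 0, 0], 0], [4, [0, 0, 0], 0], [4, [0, 0, 0], 0], [4, [0, 0, 0], 0], [4, [0, 0, 0], 0]]'

```text
t: 14.02
tool_pos: [0.505, -0.1016, 0.0138]
tool_rot: [-0.908, 3.004, -0.004]
contact_force: [-2.4, 0.5, 5.7]
opening: 0.0471
grip_force: 102.2
```

>>> send_rows --rows '[[4, [0, 0, -0.5], 0], [4, [0, 0, -0.5], 0], [4, [0, 0, -0.5], 0], [4, [0, 0, 0], 0]]'

```text
t: 14.52
tool_pos: [0.5032, -0.1011, 0.0261]
tool_rot: [-0.908, 3.007, -0.001]
contact_force: [-0.4, 0.1, -3.6]
opening: 0.0473
grip_force: 103.0
```

```bash
cat >> h.py <<'E'
def tilt():
    # tray wall tops/sides in top view: fit plane pitch along tray via highest points front vs rear using wrist+top
    o,r=st()
    for n in('wrist','top'):
        d=cap(n); w=cloud(d); q=(w-np.array(o['tool_pos']))@r
        f=-q[...,0]; 
        for a in range(20,135,15):
            m=(f>a/1000)&(f<(a+15)/1000)&(np.abs(q[...,1])<.04)
            m2=m&(np.abs(q[...,1])>.027)&(np.abs(q[...,1])<.037)
            if m2.sum()>3: print(n,a,'top of wall z',np.round(np.nanpercentile(w[m2][:,2],90),3),m2.sum(),end=' | ')
        print()
E
python3 -c "
from h import *
tilt()"
```

```text
t 14.53 pos [ 0.5032 -0.1011  0.0261] q [-0.343 -0.033  2.012 -0.     1.162 -2.501] F [-0.4  0.1 -3.6] op 0.0473 g 102.96358108520508
R [[-0.833, -0.554, 0.001], [-0.554, 0.833, -0.0], [-0.0, -0.001, -1.0]]
wrist 20 top of wall z 0.04 9 | wrist 35 top of wall z 0.041 542 | wrist 50 top of wall z 0.04 714 | wrist 65 top of wall z 0.04 664 | wrist 80 top of wall z 0.03 330 | wrist 95 top of wall z 0.02 64 | 
top 20 top of wall z 0.386 27 | top 35 top of wall z 0.384 25 | top 50 top of wall z 0.364 19 | top 65 top of wall z 0.039 19 | top 80 top of wall z 0.042 20 | top 95 top of wall z 0.039 28 | top 110 top of wall z 0.037 25 | top 125 top of wall z 0.005 27 |
```

>>> send_rows --rows '[[4, [0, 0, -1], 0], [4, [0, 0, -2], 0], [4, [0, 0, -3], 0], [4, [0, 0, -3], 0], [4, [0, 0, -3], 0], [4, [0, 0, -3], 0], [4, [0, 0, -2], 0], [4, [0, 0, -1], 0], [4, [0, 0, -0.5], 0]]'

```text
t: 15.75
tool_pos: [0.5028, -0.101, 0.2105]
tool_rot: [0.908, -3.007, -0.001]
contact_force: [-0.7, 0.5, -3.4]
opening: 0.0469
grip_force: 103.2
```

>>> send_rows --rows '[[4, [-0.6, 0.8, 0], 0], [4, [-1.2, 1.6, 0], 0], [4, [-1.6, 2.1, 0], 0], [4, [-1.7, 2.2, 0], 0], [4, [-1.7, 2.2, 0], 0], [4, [-1.7, 2.2, 0], 0], [4, [-1.7, 2.2, 0], 0], [4, [-1.4, 1.9, 0], 0], [4, [-1.0, 1.4, 0], 0], [4, [-0.6, 0.8, 0], 0]]'

```text
t: 17.0
tool_pos: [0.5161, 0.1179, 0.2098]
tool_rot: [0.909, -3.006, -0.0]
contact_force: [0.1, -1.0, -4.3]
opening: 0.0471
grip_force: 103.2
```

>>> send_rows --rows '[[4, [-0.2, 0.25, 0], 0], [4, [0, 0, 0], 0]]'

```text
t: 17.25
tool_pos: [0.5168, 0.1199, 0.2105]
tool_rot: [0.908, -3.007, 0.0]
contact_force: [0.1, -0.7, -2.3]
opening: 0.047
grip_force: 103.2
```

```bash
cat >> h.py <<'E'
def view3(fn):
    a=cap('wrist');b=cap('scene');c=cap('top')
    im=np.hstack([cv2.resize(a['frame'],(400,300)),cv2.resize(b['frame'][100:310,120:400],(400,300))])
    cv2.imwrite('pics/'+fn,im[...,::-1])
E
python3 -c "
from h import *
tilt(); view3('v5.png')"
```

```text
t 17.25 pos [0.5168 0.1199 0.2105] q [ 0.088 -0.179  1.821 -0.     1.5   -2.07 ] F [ 0.1 -0.7 -2.3] op 0.047 g 103.20767998695374
R [[-0.833, -0.554, -0.0], [-0.554, 0.833, -0.0], [0.0, -0.0, -1.0]]
wrist 20 top of wall z 0.105 636 | wrist 35 top of wall z 0.225 607 | wrist 50 top of wall z 0.225 709 | wrist 65 top of wall z 0.224 670 | wrist 80 top of wall z 0.215 320 | wrist 95 top of wall z 0.205 71 | 
top 20 top of wall z 0.562 48 | top 35 top of wall z 0.56 31 | top 50 top of wall z 0.551 15 | top 80 top of wall z 0.227 9 | top 95 top of wall z 0.225 18 | top 110 top of wall z 0.22 26 | top 125 top of wall z 0.073 5 |
```

View pics/v5.png

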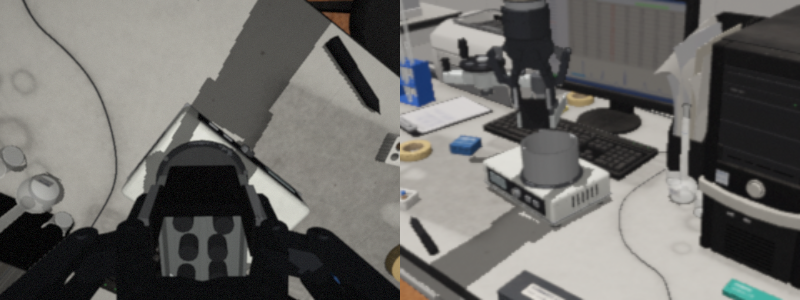

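>>> send_rows --rows '[[4, [0, 0, 0], 0], [4, [0, 0, 0], 0], [4, [0, 0, 0], 0], [4, [0, 0, 0], 0]]' --newtons 20

```text
t: 18.0
tool_pos: [0.5168, 0.1202, 0.2106]
tool_rot: [0.909, -3.007, -0.0]
contact_force: [0.8, 0.0, -3.8]
opening: 0.047
grip_force: 103.2
```

```bash
python3 -c "
from h import *
tilt()"
```

```text
t 18.0 pos [0.5168 0.1202 0.2106] q [ 0.088 -0.18   1.821  0.     1.5   -2.069] F [ 0.8  0.  -3.8] op 0.047 g 103.2114315032959
R [[-0.833, -0.554, -0.0], [-0.554, 0.833, 0.0], [0.0, 0.0, -1.0]]
wrist 20 top of wall z 0.107 640 | wrist 35 top of wall z 0.225 602 | wrist 50 top of wall z 0.225 726 | wrist 65 top of wall z 0.224 662 | wrist 80 top of wall z 0.215 330 | wrist 95 top of wall z 0.205 67 | 
top 20 top of wall z 0.563 47 | top 35 top of wall z 0.558 34 | top 50 top of wall z 0.552 15 | top 80 top of wall z 0.225 7 | top 95 top of wall z 0.225 18 | top 110 top of wall z 0.218 29 | top 125 top of wall z 0.075 5 |
```

>>> send_rows --rows '[[4.2, [0, 0, 0], 0], [4.2, [0, 0, 0], 0]]' --newtons 20

```text
t: 18.35
tool_pos: [0.5168, 0.1202, 0.2106]
tool_rot: [0.909, -3.007, 0.0]
contact_force: [-0.7, 0.3, -3.4]
opening: 0.0472
grip_force: 103.2
```

>>> send_rows --rows '[[4.66, [0, 0, 0], 0]]'

```text
t: 18.48
tool_pos: [0.5168, 0.1201, 0.2106]
tool_rot: [0.909, -3.007, -0.0]
contact_force: [0.6, 0.3, -3.0]
opening: 0.0471
grip_force: 103.2
```

>>> send_rows --rows '[[4.72, [0, 0, 0], 0]]'

```text
t: 18.6
tool_pos: [0.5168, 0.1202, 0.2106]
tool_rot: [0.909, -3.007, -0.0]
contact_force: [-0.1, 0.2, -2.7]
opening: 0.0471
grip_force: 86.4
```

>>> send_rows --rows '[[4.76, [0, 0, 0], 0]]'

```text
t: 18.73
tool_pos: [0.5168, 0.1201, 0.2106]
tool_rot: [-0.909, 3.007, -0.0]
contact_force: [0.4, 0.1, -3.6]
opening: 0.048
grip_force: 74.2
```

>>> send_rows --rows '[[4.8, [0, 0, 0], 0]]'

```text
t: 18.85
tool_pos: [0.5168, 0.1201, 0.2106]
tool_rot: [0.909, -3.007, 0.0]
contact_force: [0.4, -0.6, -2.5]
opening: 0.0482
grip_force: 61.9
```

>>> send_rows --rows '[[4.86, [0, 0, 0], 0], [4.9, [0, 0, 0], 0]]'

```text
t: 19.1
tool_pos: [0.5168, 0.1201, 0.2106]
tool_rot: [0.909, -3.007, -0.0]
contact_force: [0.9, -0.2, -3.7]
opening: 0.0489
grip_force: 30.9
```

>>> send_rows --rows '[[4.94, [0, 0, 0], 0]]'

```text
t: 19.23
tool_pos: [0.5169, 0.1202, 0.2106]
tool_rot: [-0.909, 3.007, 0.0]
contact_force: [1.4, 0.8, -3.6]
opening: 0.0493
grip_force: 18.4
```

```bash
python3 -c "
from h import *
tilt()"
```

```text
t 19.23 pos [0.5169 0.1202 0.2106] q [ 0.088 -0.18   1.821  0.     1.5   -2.07 ] F [ 1.4  0.8 -3.6] op 0.0493 g 18.434158265590668
R [[-0.833, -0.554, 0.0], [-0.554, 0.833, 0.0], [-0.0, 0.0, -1.0]]
wrist 20 top of wall z 0.114 677 | wrist 35 top of wall z 0.225 706 | wrist 50 top of wall z 0.224 704 | wrist 65 top of wall z 0.224 647 | wrist 80 top of wall z 0.216 353 | wrist 95 top of wall z 0.204 87 | 
top 20 top of wall z 0.563 49 | top 35 top of wall z 0.561 35 | top 50 top of wall z 0.548 16 | top 80 top of wall z 0.223 8 | top 95 top of wall z 0.219 19 | top 110 top of wall z 0.201 22 | top 125 top of wall z 0.073 5 |
```

>>> send_rows --rows '[[4.94, [0, 0, 0], 0]]'

```text
t: 19.45
tool_pos: [0.5168, 0.1201, 0.2106]
tool_rot: [0.909, -3.007, 0.0]
contact_force: [0.8, -0.7, -3.1]
opening: 0.0497
grip_force: 18.3
```

```bash
python3 -c "
from h import *
tilt();view3('v6.png')"
```

```text
t 19.45 pos [0.5168 0.1201 0.2106] q [ 0.088 -0.18   1.821 -0.     1.5   -2.07 ] F [ 0.8 -0.7 -3.1] op 0.0497 g 18.337263464927673
R [[-0.833, -0.554, -0.0], [-0.554, 0.833, -0.0], [0.0, 0.0, -1.0]]
wrist 20 top of wall z 0.077 406 | wrist 35 top of wall z 0.216 417 | wrist 50 top of wall z 0.213 580 | wrist 65 top of wall z 0.209 508 | wrist 80 top of wall z 0.206 478 | wrist 95 top of wall z 0.203 294 | 
top 20 top of wall z 0.562 48 | top 35 top of wall z 0.56 33 | top 50 top of wall z 0.55 15 | top 80 top of wall z 0.207 7 | top 95 top of wall z 0.203 16 | top 110 top of wall z 0.143 17 | top 125 top of wall z 0.075 8 |
```

View pics/v6.png

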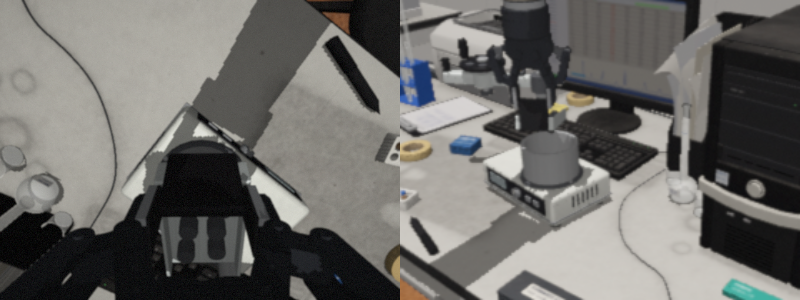

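>>> send_rows --rows '[[4.94, [0, 0, 0], 0], [4.94, [0, 0, 0], 0]]'

```text
t: 19.95
tool_pos: [0.5168, 0.1202, 0.2106]
tool_rot: [-0.909, 3.007, 0.0]
contact_force: [0.0, -0.3, -3.0]
opening: 0.0496
grip_force: 18.3
```

```bash
python3 -c "
from h import *
tilt()"
```

```text
t 19.95 pos [0.5168 0.1202 0.2106] q [ 0.088 -0.18   1.821  0.     1.5   -2.07 ] F [ 0.  -0.3 -3. ] op 0.0496 g 18.341962695121765
R [[-0.833, -0.554, 0.0], [-0.554, 0.833, 0.0], [-0.0, -0.0, -1.0]]
wrist 20 top of wall z 0.077 376 | wrist 35 top of wall z 0.216 399 | wrist 50 top of wall z 0.212 568 | wrist 65 top of wall z 0.208 504 | wrist 80 top of wall z 0.205 456 | wrist 95 top of wall z 0.201 312 | 
top 20 top of wall z 0.563 48 | top 35 top of wall z 0.559 32 | top 50 top of wall z 0.55 13 | top 80 top of wall z 0.206 7 | top 95 top of wall z 0.2 19 | top 110 top of wall z 0.14 14 | top 125 top of wall z 0.076 8 |
```

>>> send_rows --rows '[[4.96, [0, 0, 0], 0], [4.96, [0, 0, 0], 0]]'

```text
t: 20.3
tool_pos: [0.5168, 0.1201, 0.2106]
tool_rot: [0.909, -3.007, 0.0]
contact_force: [-0.5, -0.5, -2.5]
opening: 0.0499
grip_force: 11.9
```

```bash
python3 -c "
from h import *
tilt()"
```

```text
t 20.3 pos [0.5168 0.1201 0.2106] q [ 0.088 -0.18   1.821 -0.     1.5   -2.07 ] F [-0.5 -0.5 -2.5] op 0.0499 g 11.89085841178894
R [[-0.833, -0.554, -0.0], [-0.554, 0.833, -0.0], [0.0, -0.0, -1.0]]
wrist 20 top of wall z 0.001 32 | wrist 50 top of wall z 0.182 112 | wrist 65 top of wall z 0.172 155 | wrist 80 top of wall z 0.164 10 | wrist 95 top of wall z 0.138 195 | wrist 110 top of wall z 0.138 770 | 
top 20 top of wall z 0.563 48 | top 35 top of wall z 0.559 33 | top 50 top of wall z 0.552 16 | top 95 top of wall z 0.083 10 | top 110 top of wall z 0.139 27 | top 125 top of wall z 0.073 8 |
```

>>> send_rows --rows '[[4.96, [0, 0, 0], 0], [4.96, [0, 0, 0], 0]]'

```text
t: 20.65
tool_pos: [0.5171, 0.1202, 0.211]
tool_rot: [-0.908, 3.006, -0.0]
contact_force: [-0.9, -0.0, -1.1]
opening: 0.0498
grip_force: 11.9
```

```bash
python3 -c "
from h import *
tilt();view3('v7.png')"
```

```text
t 20.65 pos [0.5171 0.1202 0.211 ] q [ 0.088 -0.18   1.821  0.     1.5   -2.07 ] F [-0.9 -0.  -1.1] op 0.0498 g 11.850764751434326
R [[-0.833, -0.554, 0.001], [-0.554, 0.833, 0.0], [-0.001, -0.0, -1.0]]
wrist 20 top of wall z 0.001 9 | wrist 95 top of wall z 0.137 306 | wrist 110 top of wall z 0.138 755 | 
top 20 top of wall z 0.562 47 | top 35 top of wall z 0.56 32 | top 50 top of wall z 0.551 16 | top 95 top of wall z 0.105 12 | top 110 top of wall z 0.138 24 | top 125 top of wall z 0.071 8 |
```

View pics/v7.png

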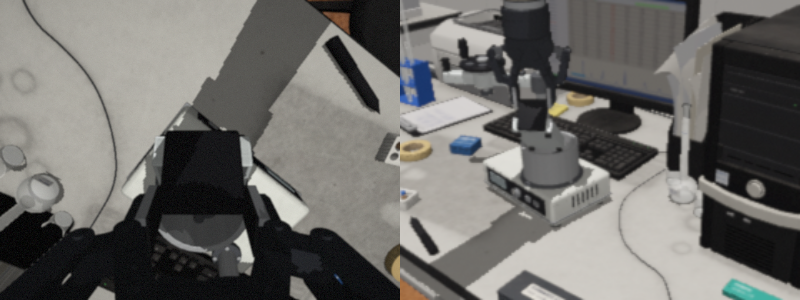

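>>> send_rows --rows '[[4.7, [0, 0, 0], 0], [4.7, [0, 0, 0], 0], [4.7, [0, 0, -2], 0], [4.7, [0, 0, 2], 0], [4.7, [0, 0, -2], 0], [4.7, [0, 0, 2], 0], [4.7, [0, 0, 0], 0], [4.7, [0, 0, 0], 0]]' --newtons 60

```text
t: 21.9
tool_pos: [0.5165, 0.1201, 0.2101]
tool_rot: [0.908, -3.006, -0.0]
contact_force: [0.7, -1.1, -1.7]
opening: 0.0481
grip_force: 61.3
```

>>> send_rows --rows '[[4.7, [0, 0, -3], 0], [4.7, [0, 0, -3], 0], [4.7, [3.5, -4.5, 0], 0], [4.7, [3.5, -4.5, 0], 0], [4.7, [3.2, -4.3, 0], 0], [4.7, [3.2, -4.3, 0], 0], [4.7, [0, 0, 0], 0]]'

```text
t: 22.78
tool_pos: [0.5023, -0.1036, 0.2708]
tool_rot: [0.9, -3.009, 0.001]
contact_force: [0.3, 0.1, -2.1]
opening: 0.0485
grip_force: 61.4
```

```bash
python3 -c "
from h import *
st()
a=cap('wrist');b=cap('top')
im=np.hstack([cv2.resize(a['frame'],(400,300)),cv2.resize(b['frame'][170:265,180:307],(400,300))])
cv2.imwrite('pics/v8.png',im[...,::-1])
o=ctrl.get_obs();r=R.from_rotvec(o['tool_rot']).as_matrix()
for d in(a,b):
  w=cloud(d);q=(w-np.array(o['tool_pos']))@r
  for a_ in range(0,130,10):
    m=(-q[...,0]>a_/1e3)&(-q[...,0]<(a_+10)/1e3)&(np.abs(q[...,1])<.035)&(w[...,2]>.05)&(w[...,2]<.3)
    if m.sum()>5: print(a_,m.sum(),np.round(np.percentile(w[m][:,2],[5,50,95]),3))
"
```

```text
t 22.77 pos [ 0.5023 -0.1036  0.2708] q [-3.480e-01 -2.500e-01  1.783e+00 -1.000e-03  1.609e+00 -2.501e+00] F [ 0.3  0.1 -2.1] op 0.0485 g 61.43577575683594
R [[-0.836, -0.549, -0.0], [-0.549, 0.836, -0.001], [0.001, -0.0, -1.0]]
0 44 [0.267 0.271 0.273]
10 6 [0.235 0.25  0.265]
```

View pics/v8.png

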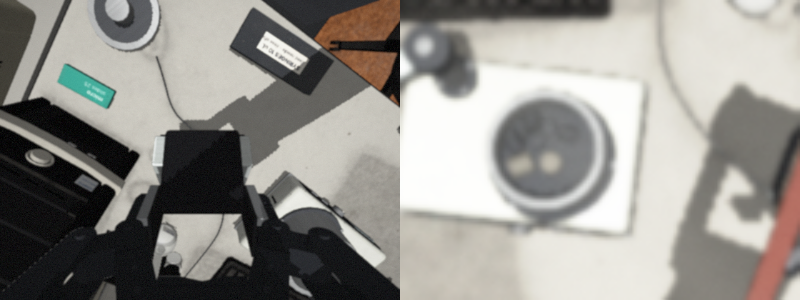

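```bash
python3 -c "
from h import *
o=ctrl.get_obs();r=R.from_rotvec(o['tool_rot']).as_matrix()
d=dict(np.load('last_wrist.npz'));w=cloud(d);q=(w-np.array(o['tool_pos']))@r
for v in range(180,300,8): print(v,[tuple((q[v,u]*1000).round().astype(int).tolist()) for u in(260,290,320)])
for n in('top','scene'):
  d=cap(n);w=cloud(d);q=(w-np.array(o['tool_pos']))@r
  m=(np.abs(q[...,1])<.035)&(np.abs(q[...,0])<.08)&(q[...,2]>0.)&(q[...,2]<.14)
  print(n,m.sum()); p=q[m]*1000
  for a in range(0,140,20):
    k=p[(p[:,2]>a)&(p[:,2]<a+20)]
    if len(k)>3: print(a,len(k),np.percentile(k[:,0],[2,50,98]).round())
"
```

```text
180 [(-33, -32, 270), (-33, 6, 271), (-33, 44, 270)]
188 [(36, -13, -9), (36, 1, -9), (36, 15, -10)]
196 [(33, -13, -13), (33, 1, -12), (33, 14, -14)]
204 [(31, -13, -18), (30, 1, -16), (30, 14, -17)]
212 [(28, -13, -20), (27, 1, -19), (28, 14, -20)]
220 [(25, -13, -23), (25, 0, -24), (25, 14, -22)]
228 [(22, -13, -25), (22, 0, -26), (22, 14, -26)]
236 [(20, -13, -29), (20, 0, -30), (19, 13, -28)]
244 [(17, -12, -31), (17, 0, -32), (17, 13, -31)]
252 [(14, -12, -34), (15, 0, -35), (15, 13, -35)]
260 [(12, -12, -36), (12, 0, -37), (13, 13, -38)]
268 [(10, -12, -40), (10, 0, -39), (10, 13, -40)]
276 [(9, -12, -44), (8, 0, -43), (8, 12, -43)]
284 [(6, -12, -46), (6, 0, -46), (6, 12, -46)]
292 [(4, -12, -47), (3, 0, -47), (4, 12, -47)]
top 27
0 6 [-18.  11.  27.]
40 13 [-69. -57. -22.]
60 6 [-62. -59. -53.]
scene 466
0 151 [10. 24. 30.]
20 100 [-35.  -5.   8.]
40 107 [-43. -26. -15.]
60 108 [-59. -48. -39.]
```

>>> send_rows --rows '[[4.7, [-2, 0, 2], 0], [4.7, [-2, 0, 4], 0], [4.7, [-2, 0, 4], 0], [4.7, [0, 0, 4], 0], [4.7, [0, 0, 3], 0], [4.7, [0, 0, 1.9], 0], [4.88, [0, 0, 0], 0], [4.94, [0, 0, 0], 0]]'

```text
t: 23.98
tool_pos: [0.5536, -0.0671, 0.0827]
tool_rot: [-0.909, 3.005, -0.001]
contact_force: [-0.0, 0.7, -1.7]
opening: 0.0497
grip_force: 17.8
```

>>> send_rows --rows '[[4.94, [0, 0, 0.5], 0], [4.94, [0, 0, 0.5], 0], [4.94, [0.5, 0, 0.6], 0], [4.94, [0.7, 0, 0.7], 0]]'

```text
t: 24.48
tool_pos: [0.5443, -0.076, 0.0632]
tool_rot: [-0.909, 3.006, -0.007]
contact_force: [-8.7, -2.7, 13.4]
opening: 0.0498
grip_force: 18.9
```

>>> send_rows --rows '[[4.94, [1.2, 0, 0.4], 0], [4.94, [0.8, 0, 0.8], 0], [4.94, [0.8, 0, 0.8], 0]]'

```text
t: 24.85
tool_pos: [0.5192, -0.0899, 0.0382]
tool_rot: [-0.908, 3.007, -0.001]
contact_force: [-0.9, -0.6, 0.6]
opening: 0.0494
grip_force: 18.4
```

>>> send_rows --rows '[[4.94, [0.7, 0, 0.8], 0], [4.94, [0.6, 0, 0.8], 0], [4.94, [0.4, 0, 0.6], 0]]'

```text
t: 25.22
tool_pos: [0.5046, -0.0988, 0.0156]
tool_rot: [0.908, -3.007, -0.001]
contact_force: [0.5, 0.3, -0.3]
opening: 0.0496
grip_force: 18.6
```

```bash
python3 -c "
from h import *
tilt()"
```

```text
t 25.23 pos [ 0.5046 -0.0988  0.0156] q [-3.380e-01 -1.400e-02  2.013e+00  1.000e-03  1.143e+00 -2.496e+00] F [ 0.5  0.3 -0.3] op 0.0496 g 18.585225641727448
R [[-0.833, -0.554, -0.001], [-0.554, 0.833, 0.001], [0.0, 0.001, -1.0]]
wrist 20 top of wall z 0.03 207 | wrist 35 top of wall z 0.032 761 | wrist 50 top of wall z 0.032 734 | wrist 65 top of wall z 0.031 650 | wrist 80 top of wall z 0.02 302 | wrist 95 top of wall z 0.011 50 | 
top 20 top of wall z 0.374 23 | top 35 top of wall z 0.372 24 | top 50 top of wall z 0.353 18 | top 65 top of wall z 0.032 18 | top 80 top of wall z 0.035 18 | top 95 top of wall z 0.029 32 | top 110 top of wall z 0.013 27 | top 125 top of wall z 0.007 30 |
```

>>> send_rows --rows '[[4.94, [0, 0, 0.25], 0], [6.5, [0, 0, 0], 0], [6.5, [0, 0, 0], 0], [6.5, [0, 0, -4], 0], [6.5, [0, 0, -5], 0], [6.5, [0, 0, -5], 0], [6.5, [1, 0, -5], 0], [6.5, [0, 0, 0], 0]]'

```text
t: 26.32
tool_pos: [0.4997, -0.1057, 0.2104]
tool_rot: [-0.906, 2.999, -0.011]
contact_force: [0.2, 0.1, 0.1]
opening: 0.0654
grip_force: 0.0
```

```bash
python3 -c "
from h import *
st()
a=cap('wrist');b=cap('top')
w=cloud(a);H=w[...,2]
p=w[(H>.026)&(H<.035)&(np.hypot(w[...,0]-.55,w[...,1]+.068)<.1)];print(p[:,2].mean(),cv2.minAreaRect((p[:,:2]*1000).astype(np.float32)))
w=cloud(b);H=w[...,2];m=np.zeros(H.shape,bool);m[240:300,340:405]=1
p=w[m&(H>.036)&(H<.06)];print('lid boss',np.round((p.min(0)+p.max(0))/2,4),len(p))
im=np.hstack([cv2.resize(a['frame'],(440,330)),cv2.resize(b['frame'][185:250,195:260],(360,330),interpolation=cv2.INTER_CUBIC)])
cv2.imwrite('pics/v9.png',im[...,::-1])
"
```

```text
t 26.32 pos [ 0.4997 -0.1057  0.2104] q [-0.354 -0.239  1.872 -0.     1.497 -2.512] F [0.2 0.1 0.1] op 0.0654 g 0.0
R [[-0.833, -0.553, 0.01], [-0.554, 0.833, -0.004], [-0.006, -0.009, -1.0]]
0.029199490705907105 ((546.1173706054688, -73.37476348876953), (125.47404479980469, 66.07392883300781), 33.27893829345703)
lid boss [ 0.4422 -0.2826  0.0462] 102
```

View pics/v9.png

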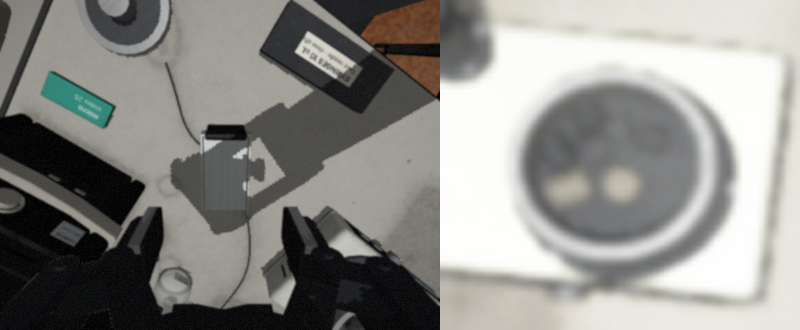

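>>> send_rows --rows '[[6.5, [0, 0, 0], 8.4], [6.5, [0, 0, 0], 8.4], [6.5, [0, 0, 0], 8.4], [6.5, [0, 0, 0], 8.4], [6.5, [1.45, -4.4, 0], 0], [6.5, [1.45, -4.4, 0], 0], [6.5, [1.45, -4.4, 1.5], 0], [6.5, [1.4, -4.5, 1.5], 0], [6.5, [0, 0, 4], 0], [6.5, [0, 0, 0], 0]]' --newtons 80

```text
t: 27.68
tool_pos: [0.4361, -0.2791, 0.1282]
tool_rot: [-0.001, -3.133, -0.012]
contact_force: [-0.3, 0.3, -0.9]
opening: 0.0649
grip_force: 0.0
```

```bash
cat >> h.py <<'E'
from scipy.optimize import least_squares
def fitc(p,r0):
    return least_squares(lambda a:np.hypot(p[:,0]-a[0],p[:,1]-a[1])-a[2],[*p[:,:2].mean(0),r0],loss='soft_l1',f_scale=.001).x
def lid(c,zl,zh):
    d=cap('wrist');w=cloud(d);H=w[...,2]
    m=(H>zl)&(H<zh)&(np.hypot(w[...,0]-c[0],w[...,1]-c[1])<.06)
    p=w[m];h=cv2.convexHull((p[:,:2]*1e4).astype(np.float32))[:,0]/1e4
    print('n',len(p),'zmed',np.median(p[:,2]),'circle',np.round(fitc(h,.05),4),'mid',np.round((p.min(0)+p.max(0))/2,4)); return w
E
python3 -c "
from h import *
st();lid((.442,-.2826),.04,.055);lid((.442,-.2826),.012,.02)"
```

```text
t 27.68 pos [ 0.4361 -0.2791  0.1282] q [-0.713 -0.14   1.926  0.     1.367 -2.284] F [-0.3  0.3 -0.9] op 0.0649 g 0.0
R [[-1.0, 0.0, -0.009], [0.0, 1.0, 0.008], [0.009, 0.008, -1.0]]
n 1541 zmed 0.04637225096547698 circle [ 0.4423 -0.2847  0.0167] mid [ 0.4424 -0.2848  0.0442]
n 10799 zmed 0.016893107205160074 circle [ 0.4424 -0.2848  0.0536] mid [ 0.4424 -0.2846  0.016 ]
```

>>> send_rows --rows '[[6.5, [0, 0, 3], 0], [6.5, [0, 0, 3], 0], [6.5, [0, 0, 0], 0], [6.5, [0, 0, 0], 0], [6.5, [0, 0, 0], 0]]'

```text
t: 28.4
tool_pos: [0.4408, -0.2824, 0.0764]
tool_rot: [-0.001, 3.139, -0.004]
contact_force: [-0.3, -0.3, 0.3]
opening: 0.065
grip_force: 0.0
```

>>> send_rows --rows '[[6.5, [-0.15, -0.23, 4], 0], [6.5, [0, 0, 3], 0], [6.5, [0, 0, 2.0], 0], [6.5, [0, 0, 0], 0], [2.5, [0, 0, 0], 0], [2.5, [0, 0, 0], 0], [2.5, [0, 0, 0], 0], [2.5, [0, 0, 0], 0]]' --newtons 80

```text
t: 29.4
tool_pos: [0.4426, -0.2847, -0.0132]
tool_rot: [-0.0, 3.139, -0.002]
contact_force: [-0.4, 2.2, 6.3]
opening: 0.0322
grip_force: 80.6
```

>>> send_rows --rows '[[2.5, [0, 0, -3], 0], [2.5, [0, 0, -5], 0], [2.5, [0, 0, -5], 0], [2.5, [0, 0, -5], 0], [2.5, [0, 0, -5], 0], [2.5, [0, 0, 0], 0]]'

```text
t: 30.15
tool_pos: [0.4432, -0.2857, 0.2204]
tool_rot: [-0.001, 3.133, -0.012]
contact_force: [0.4, 0.9, -4.2]
opening: 0.0323
grip_force: 80.5
```

>>> send_rows --rows '[[2.5, [-0.5, 2.5, 0], 0], [2.5, [-0.8, 5, 0], 0], [2.5, [-0.8, 5, 0], 0], [2.5, [-0.8, 5, 0], 0], [2.5, [-0.8, 5, 0], 0], [2.5, [-0.3, 2.5, 0], 0], [2.5, [0, 0, 0], 0]]'

```text
t: 31.02
tool_pos: [0.4796, -0.032, 0.2116]
tool_rot: [0.006, -3.138, -0.001]
contact_force: [0.0, -0.3, -4.8]
opening: 0.0322
grip_force: 81.2
```

```bash
python3 -c "
from h import *
st();c=(.582,.163)
for n,d in(('top',dict(np.load('last_top.npz'))),('wrist',cap('wrist'))):
    w=cloud(d);H=w[...,2];rr=np.hypot(w[...,0]-c[0],w[...,1]-c[1])
    m=(H>.133)&(H<.143)&(rr<.06);p=w[m]
    print(n,len(p),np.median(p[:,2]));
    if len(p)<20: continue
    h=cv2.convexHull((p[:,:2]*1e4).astype(np.float32))[:,0]/1e4
    print(len(h),np.round(fitc(h,.055),4), np.round(p.min(0),3),np.round(p.max(0),3))
    g=least_squares(lambda a:np.hypot(p[:,0]-a[0],p[:,1]-a[1])-.051,c,loss='soft_l1',f_scale=.002).x;print('mid-rim',g)
"
```

```text
t 31.02 pos [ 0.4796 -0.032   0.2116] q [-0.222 -0.306  1.925  0.     1.527 -1.796] F [ 0.  -0.3 -4.8] op 0.0322 g 81.21978076663481
R [[-1.0, -0.004, -0.004], [-0.004, 1.0, 0.001], [0.004, 0.001, -1.0]]
top 284 0.13824768525761122
39 [0.5819 0.1629 0.0544] [0.528 0.109 0.133] [0.635 0.216 0.143]
mid-rim [0.5818614  0.16264639]
wrist 2409 0.13764238566770784
35 [0.5815 0.161  0.0546] [0.527 0.106 0.133] [0.637 0.201 0.14 ]
mid-rim [0.58052318 0.16031056]
```

>>> send_rows --rows '[[2.5, [-2.3, 4.6, 0], 0], [2.5, [-2.6, 4.8, 0], 0], [2.5, [-2.6, 4.8, 0], 0], [2.5, [-2.3, 4.5, 0], 0], [2.5, [0, 0, 2], 0], [2.5, [0, 0, 0], 0], [2.5, [0, 0, 0], 0], [2.5, [0, 0, 0], 0]]'

```text
t: 32.08
tool_pos: [0.579, 0.1522, 0.1949]
tool_rot: [0.002, 3.14, 0.0]
contact_force: [-0.5, 0.2, -4.4]
opening: 0.0322
grip_force: 82.3
```

>>> send_rows --rows '[[2.5, [-0.2, 0.86, 2], 0], [2.5, [0, 0, 2.5], 0], [2.5, [0, 0, 1.2], 0], [2.5, [0, 0, 0], 0], [2.5, [0, 0, 0], 0]]'

```text
t: 32.7
tool_pos: [0.5814, 0.162, 0.138]
tool_rot: [-0.001, 3.14, 0.0]
contact_force: [0.3, 1.1, -3.9]
opening: 0.0319
grip_force: 82.3
```

>>> send_rows --rows '[[2.5, [0, -0.1, 0.6], 0], [2.5, [0, 0, 0.6], 0], [2.5, [0, 0, 0.4], 0], [2.5, [0, 0, 0], 0]]'

```text
t: 33.2
tool_pos: [0.5803, 0.1608, 0.1204]
tool_rot: [0.001, -3.14, 0.0]
contact_force: [0.3, -0.2, -2.6]
opening: 0.0321
grip_force: 82.3
```

>>> send_rows --rows '[[2.5, [0, 0, 0.3], 0], [2.5, [0, 0, 0.2], 0], [2.5, [0, 0, 0], 0]]'

```text
t: 33.58
tool_pos: [0.581, 0.1609, 0.1169]
tool_rot: [-0.001, 3.141, -0.0]
contact_force: [-2.3, 0.0, 0.4]
opening: 0.0318
grip_force: 82.9
```

Seated at the expected height. Release, rise, check.

>>> send_rows --rows '[[6, [0, 0, 0.1], 0], [6, [0, 0, 0], 0], [6, [0, 0, 0], 0], [6, [0, 0, -5], 0], [6, [2, 0, -5], 0], [6, [4, 0, -5], 0], [6, [4, 0, -2], 0], [6, [0, 0, 0], 0], [6, [0, 0, 0], 0]]'

```text
t: 34.7
tool_pos: [0.4818, 0.1607, 0.2835]
tool_rot: [-0.001, 3.142, -0.0]
contact_force: [-0.5, 0.1, -0.6]
opening: 0.06
grip_force: 0.0
```

```bash
python3 -c "
from h import *
st()
w=lid((.581,.161),.17,.183)
w=lid((.581,.161),.14,.152)
H=w[...,2];m=(H>.14)&(H<.152)&(np.hypot(w[...,0]-.581,w[...,1]-.161)<.05)
p=w[m];A=np.c_[p[:,:2]-[.581,.161],np.ones(len(p))];print('plane',np.linalg.lstsq(A,p[:,2],rcond=None)[0])
# clamp measurement from wrist and top
for n in('wrist','top'):
    d=np.load('last_wrist.npz') if n=='wrist' else cap('top');w=cloud(dict(d));H=w[...,2]
    def reg(nm,c,rad,z0,z1):
        m=(H>z0)&(H<z1)&(np.hypot(w[...,0]-c[0],w[...,1]-c[1])<rad);p=w[m]
        if len(p)>10:
            h=cv2.convexHull((p[:,:2]*1e4).astype(np.float32))[:,0]/1e4
            print(n,nm,len(p),np.round((p.min(0)+p.max(0))/2,4),np.round(np.ptp(p,axis=0),3),'circ',np.round(fitc(h,.02),4))
    reg('post',(.655,.259),.022,.232,.246); reg('peg',(.555,.4325),.03,.246,.265); reg('wheel',(.597,.36),.055,.25,.262); reg('knob',(.582,.395),.03,.285,.305)
"
```

```text
t 34.7 pos [0.4818 0.1607 0.2835] q [ 0.175 -0.266  1.775 -0.     1.633 -1.396] F [-0.5  0.1 -0.6] op 0.06 g 0.0
R [[-1.0, -0.0, 0.0], [-0.0, 1.0, -0.0], [-0.0, -0.0, -1.0]]
n 1049 zmed 0.17622500226338694 circle [0.5809 0.1604 0.0169] mid [0.5811 0.1602 0.1743]
n 7267 zmed 0.14678172613883983 circle [0.5809 0.1602 0.0537] mid [0.5813 0.1605 0.146 ]
plane [-0.00121608 -0.00163614  0.14690574]
wrist post 159 [0.6492 0.2704 0.2337] [0.019 0.009 0.003] circ [0.6495 0.2681 0.0081]
wrist wheel 1915 [0.5785 0.3349 0.256 ] [0.052 0.034 0.012] circ [0.5794 0.3437 0.0253]
top post 153 [0.6563 0.2588 0.2388] [0.04  0.041 0.014] circ [0.6554 0.2586 0.0206]
top peg 39 [0.5588 0.4302 0.2556] [0.016 0.016 0.018] circ [0.5589 0.4306 0.0081]
top wheel 892 [0.5976 0.3589 0.256 ] [0.092 0.094 0.012] circ [0.5982 0.3597 0.0469]
top knob 51 [0.5823 0.3962 0.2944] [0.018 0.018 0.018] circ [0.5822 0.3962 0.0088]
```

```bash
python3 -c "
from h import *
o=ctrl.get_obs();r=R.from_rotvec(o['tool_rot']).as_matrix()
d=dict(np.load('last_wrist.npz'));w=cloud(d);q=(w-np.array(o['tool_pos']))@r*1000
print((np.array(d['cam_to_world'])[:3,3]-o['tool_pos'])@r)
for v in range(250,420,12): print(v,[tuple(q[v,u].round().astype(int).tolist()) if np.isfinite(q[v,u,0]) else None for u in(160,190,220,250,284,320,350,380)])
"
```

```text
[ 8.01873462e-02 -1.33421320e-04 -1.72318847e-01]
250 [(-140, -171, 281), (-140, -130, 281), (-106, -74, 212), (-69, -31, 135), (-69, 1, 136), (-69, 35, 136), (-105, 79, 211), (-106, 114, 213)]
262 [(-159, -174, 283), (-159, -131, 282), (-122, -75, 213), (-81, -32, 135), (-81, 1, 135), (-81, 35, 135), (-122, 80, 213), (-121, 115, 212)]
274 [(-178, -175, 282), (11, -36, -51), (-138, -76, 211), (-94, -32, 135), (-83, 1, 116), (-94, 36, 135), (-138, 81, 212), (7, 39, -43)]
286 [(-197, -177, 281), (10, -34, -58), (-155, -77, 213), (-107, -32, 135), (-90, 1, 107), (-108, 36, 135), (-154, 82, 212), (11, 35, -58)]
298 [(-216, -179, 281), (11, -32, -66), (-171, -78, 211), (-121, -33, 135), (-102, 1, 106), (-120, 36, 134), (-165, 81, 203), (11, 33, -66)]
310 [(6, -42, -67), (10, -30, -73), (-237, -93, 281), (-135, -33, 135), (-113, 1, 104), (-136, 37, 137), (-181, 81, 201), (10, 31, -72)]
322 [(13, -37, -82), (6, -31, -72), (-256, -94, 278), (-259, -49, 282), (-149, 1, 136), (-247, 53, 266), (-247, 97, 267), (7, 31, -74)]
334 [(11, -36, -85), (1, -31, -72), (-277, -95, 278), (-280, -50, 282),
[... 331 characters left out ...]
6, 24, -101)]
370 [(16, -29, -105), (16, -22, -104), (-348, -99, 282), (-347, -52, 281), (-331, 2, 264), (-329, 56, 261), (-332, 102, 265), (16, 23, -104)]
382 [(16, -28, -108), (17, -21, -108), (-372, -100, 281), (-371, -53, 281), (-356, 2, 266), (-354, 57, 264), (-354, 103, 264), (17, 22, -108)]
394 [(17, -27, -112), (16, -20, -111), (9, -15, -104), (9, -8, -105), (10, 0, -105), (10, 9, -105), (-377, 104, 263), (17, 21, -112)]
406 [(17, -26, -115), (17, -19, -115), (10, -15, -109), (11, -8, -110), (10, 0, -109), (11, 8, -110), (10, 15, -109), (15, 21, -113)]
418 [(16, -25, -117), (16, -19, -117), (10, -14, -112), (11, -7, -113), (10, 0, -112), (10, 8, -111), (17, 13, -118), (17, 19, -118)]
```

>>> send_rows --rows '[[4, [-1.28, 4.46, 0], 0], [4, [-1.28, 4.46, 0], 0], [4, [-1.28, 4.46, 0], 0], [4, [-1.28, 4.46, 0], 0], [4, [-1.28, 4.46, 0], 0], [4, [-1.3, 4.5, 0], 0], [4, [0, 0, 0], 10], [4, [0, 0, 0], 10], [4, [0, 0, 0], 10], [4, [0, 0, 0], 10]]'

```text
t: 36.1
tool_pos: [0.5589, 0.4288, 0.2816]
tool_rot: [-1.082, -2.947, 0.004]
contact_force: [0.0, -0.0, 0.3]
opening: 0.0402
grip_force: 0.0
```

>>> send_rows --rows '[[4, [0, 0, 0], 10], [4, [0, 0, 0], 10], [4, [0, 0, 0], 0], [4, [0, 0, 0], 0]]'

```text
t: 36.6
tool_pos: [0.5588, 0.4288, 0.2828]
tool_rot: [-1.567, -2.722, 0.002]
contact_force: [-0.3, -0.5, -0.3]
opening: 0.0403
grip_force: 0.0
```

```bash
python3 -c "
from h import *
o,r=st();d=cap('wrist');w=cloud(d);H=w[...,2]
def reg(nm,c,rad,z0,z1):
        m=(H>z0)&(H<z1)&(np.hypot(w[...,0]-c[0],w[...,1]-c[1])<rad);p=w[m]
        if len(p)>10:
            h=cv2.convexHull((p[:,:2]*1e4).astype(np.float32))[:,0]/1e4
            print(nm,len(p),np.round((p.min(0)+p.max(0))/2,4),np.round(np.ptp(p,axis=0),3),'circ',np.round(fitc(h,.02),4),np.round(((p.min(0)+p.max(0))/2-o['tool_pos'])@r*100,2))
reg('peg',(.5588,.4284),.025,.25,.265); reg('wheel',(.597,.36),.055,.25,.262); reg('knob',(.582,.394),.025,.29,.305);reg('post',(.655,.257),.03,.235,.246)
"
```

```text
t 36.6 pos [0.5588 0.4288 0.2828] q [ 0.549  0.205  1.315 -0.     1.623  0.023] F [-0.3 -0.5 -0.3] op 0.0403 g 0.0
R [[-0.502, 0.865, -0.001], [0.865, 0.502, -0.001], [-0.0, -0.002, -1.0]]
peg 678 [0.5591 0.4305 0.2551] [0.017 0.016 0.01 ] circ [0.5591 0.4304 0.0083] [0.13 0.12 2.76]
wheel 9131 [0.5999 0.3604 0.256 ] [0.09  0.094 0.012] circ [0.5982 0.3606 0.0467] [-7.98  0.13  2.68]
knob 1113 [0.5829 0.3976 0.2952] [0.019 0.018 0.01 ] circ [0.5827 0.3973 0.0095] [-3.91  0.52 -1.24]
```

>>> send_rows --rows '[[4, [0.13, 0.12, 3], 0], [4, [0, 0, 3], 0], [4, [0, 0, 1.7], 0], [4, [0, 0, 0], 0], [1, [0, 0, 0], 0], [1, [0, 0, 0], 0], [1, [0, 0, 0], 0], [1, [0, 0, 0], 0]]' --newtons 40

```text
t: 37.65
tool_pos: [0.5597, 0.431, 0.209]
tool_rot: [1.569, 2.72, 0.004]
contact_force: [-0.9, -1.3, 5.2]
opening: 0.0155
grip_force: 39.6
```

>>> send_rows --rows '[[1, [-0.05, -1.4, 0], -4], [1, [-0.2, -2.78, 0], -8], [1, [-0.2, -2.78, 0], -8]]'

```text
t: 38.02
tool_pos: [0.506, 0.3879, 0.209]
tool_rot: [1.065, 2.954, 0.011]
contact_force: [0.7, 4.3, 6.4]
opening: 0.0149
grip_force: 39.8
```

>>> send_rows --rows '[[1, [-0.2, -2.78, 0], -8], [1, [-0.2, -2.78, 0], -8], [1, [-0.2, -2.78, 0], -8], [1, [-0.2, -2.78, 0], -8], [1, [-0.2, -2.78, 0], -8]]'

```text
t: 38.65
tool_pos: [0.456, 0.2592, 0.2089]
tool_rot: [0.012, -3.135, -0.008]
contact_force: [-11.9, 4.1, 11.1]
opening: 0.0154
grip_force: 40.3
```

```bash
python3 -c "
from h import *
o,r=st();p=np.array(o['tool_pos'][:2])-[.657,.256];print(np.hypot(*p),np.degrees(np.arctan2(p[1],p[0])),np.degrees(np.arctan2(r[1,1],r[0,1])))
"
```

```text
t 38.65 pos [0.456  0.2592 0.2089] q [ 0.371 -0.192  1.835  0.007  1.503 -1.208] F [-11.9   4.1  11.1] op 0.0154 g 40.27465045452118
R [[-1.0, -0.007, -0.006], [-0.007, 1.0, 0.005], [0.006, 0.005, -1.0]]
0.20105946770864588 179.09249990703117 90.4262730066322
```

>>> send_rows --rows '[[1, [0, -2.78, -0.2], -8], [1, [-0.1, -2.78, 0], -8], [1, [-0.2, -2.78, 0], -8], [1, [-0.2, -2.78, 0], -8]]'

```text
t: 39.15
tool_pos: [0.4853, 0.1512, 0.209]
tool_rot: [0.874, -3.014, -0.004]
contact_force: [-4.1, 2.7, 3.2]
opening: 0.0155
grip_force: 39.9
```

```bash
cat >>h.py <<'E'
def sw(c=(.657,.256)):
    o,r=st();p=np.array(o['tool_pos'][:2])-c;print('rad',np.hypot(*p),'ang',np.degrees(np.arctan2(p[1],p[0]))%360,'yaw',np.degrees(np.arctan2(r[1,1],r[0,1])),'Ftool',np.round(np.array(o['contact_force'])@r,1))
E
python3 -c "
from h import *
sw()"
```

```text
t 39.15 pos [0.4853 0.1512 0.209 ] q [ 0.154 -0.232  1.869  0.002  1.509 -1.981] F [-4.1  2.7  3.2] op 0.0155 g 39.948731660842896
R [[-0.845, -0.535, -0.004], [-0.535, 0.845, 0.001], [0.003, 0.003, -1.0]]
rad 0.20115061316450253 ang 211.41120481625424 yaw 122.33935079870305 Ftool [ 2.1  4.5 -3.1]
```

>>> send_rows --rows '[[1, [-0.2, -2.78, 0], -8], [1, [-0.1, -2.1, 0], -6], [1, [0, -1.0, 0], -3], [1, [0, -0.5, 0], -1.5], [1, [0, 0, 0], 0]]'

```text
t: 39.78
tool_pos: [0.5279, 0.1018, 0.209]
tool_rot: [1.339, -2.838, 0.002]
contact_force: [-3.9, -4.3, 2.9]
opening: 0.0153
grip_force: 39.9
```

```bash
python3 -c "
from h import *
sw()"
```

```text
t 39.77 pos [0.5279 0.1018 0.209 ] q [ 5.400e-02 -1.590e-01  1.806e+00 -2.000e-03  1.498e+00 -2.399e+00] F [-3.9 -4.3  2.9] op 0.0153 g 39.915685057640076
R [[-0.636, -0.772, -0.003], [-0.772, 0.636, -0.003], [0.004, 0.001, -1.0]]
rad 0.20108892447258017 ang 230.05692691315883 yaw 140.50885739343292 Ftool [ 5.8  0.3 -2.9]
```

>>> send_rows --rows '[[1, [0.1, -0.4, 0], -1], [1, [0, -0.3, 0], 0], [1, [0, 0, 0], 0], [1, [0, 0, 0], 0]]'

```text
t: 40.28
tool_pos: [0.5315, 0.0989, 0.209]
tool_rot: [1.365, -2.825, -0.006]
contact_force: [-9.9, 1.7, 5.5]
opening: 0.0154
grip_force: 40.2
```

```bash
python3 -c "
from h import *
sw()"
```

```text
t 40.27 pos [0.5315 0.0989 0.209 ] q [ 4.500e-02 -1.500e-01  1.798e+00  2.000e-03  1.499e+00 -2.426e+00] F [-9.9  1.7  5.5] op 0.0154 g 40.19066333770752
R [[-0.621, -0.783, -0.005], [-0.783, 0.621, 0.002], [0.002, 0.005, -1.0]]
rad 0.20108057859786466 ang 231.3825350625391 yaw 141.57607538282085 Ftool [ 4.9  8.8 -5.4]
```

>>> send_rows --rows '[[1, [0, -0.3, 0], 0], [1, [0, -0.2, 0], 0], [1, [0, 0, 0], 0]]'

```text
t: 40.65
tool_pos: [0.5313, 0.099, 0.2089]
tool_rot: [1.365, -2.817, -0.022]
contact_force: [-25.0, 11.3, 12.6]
opening: 0.0151
grip_force: 41.5
```

```bash
python3 -c "
from h import *
sw()"
```

```text
t 40.65 pos [0.5313 0.099  0.2089] q [ 0.042 -0.143  1.792  0.008  1.508 -2.432] F [-25.   11.3  12.6] op 0.0151 g 41.52664929628372
R [[-0.62, -0.784, -0.016], [-0.785, 0.62, 0.008], [0.004, 0.017, -1.0]]
rad 0.20115185178746312 ang 231.31794676939856 yaw 141.68390961429193 Ftool [  6.7  26.8 -12.1]
```

>>> send_rows --rows '[[1, [0, 0.7, 0], 0], [3, [0, 0, 0], 0], [3, [0, 0, 0], 0], [3, [0, 0, -4], 0], [4, [0, 0, -4], 0], [4, [0, 0, 0], 10.3], [4, [0, 0, 0], 10.3], [4, [0, 0, 0], 10.3], [4, [0, 0, 0], 10.3], [4, [0, 0, 0], 10.5]]'

```text
t: 41.9
tool_pos: [0.5325, 0.099, 0.2887]
tool_rot: [0.015, 3.141, 0.0]
contact_force: [-0.0, 0.7, 0.4]
opening: 0.0399
grip_force: 0.0
```

>>> send_rows --rows '[[4, [2, -2, -2], 0], [4, [0, 0, 0], 0], [4, [0, 0, 0], 0]]'

```text
t: 42.28
tool_pos: [0.5123, 0.0793, 0.3086]
tool_rot: [0.006, 3.141, 0.001]
contact_force: [-0.7, 0.0, -0.2]
opening: 0.0399
grip_force: 0.0
```

```bash
cat >>h.py <<'E'
def clampm(cams=('wrist','top')):
    o,r=st()
    for n in cams:
        d=cap(n);w=cloud(d);H=w[...,2]
        def reg(nm,c,rad,z0,z1):
            m=(H>z0)&(H<z1)&(np.hypot(w[...,0]-c[0],w[...,1]-c[1])<rad);p=w[m]
            if len(p)>10:
                h=cv2.convexHull((p[:,:2]*1e4).astype(np.float32))[:,0]/1e4
                print(n,nm,len(p),np.round((p.min(0)+p.max(0))/2,4),np.round(np.ptp(p,axis=0),3),'circ',np.round(fitc(h,.02),4),'zmed',np.round(np.median(p[:,2]),4))
        reg('peg',(.5315,.099),.02,.248,.265); reg('wheel',(.5827,.163),.055,.252,.264); reg('knob',(.5827,.163),.055,.288,.305)
        # tab block region between post and wheel
        a=np.radians(51.35);c=np.array([.5827,.163]);e=np.array([np.cos(a),np.sin(a)])
        s=(w[...,0]-c[0])*e[0]+(w[...,1]-c[1])*e[1];t=-(w[...,0]-c[0])*e[1]+(w[...,1]-c[1])*e[0]
        for k in range(50,105,5):
            m=(s>k/1e3)&(s<(k+5)/1e3)&(np.abs(t)<.007)&(H>.2)&(H<.28)
            if m.sum()>1: print(k,m.sum(),np.round(np.percentile(H[m],[50,90]),4),end=' | ')
        print()
    return o,r
E
python3 -c "
from h import *
clampm()"
```

```text
t 42.27 pos [0.5123 0.0793 0.3086] q [ 0.01  -0.245  1.717  0.     1.67  -1.557] F [-0.7  0.  -0.2] op 0.0399 g 0.0
R [[-1.0, 0.004, 0.0], [0.004, 1.0, 0.0], [-0.0, 0.0, -1.0]]
wrist peg 547 [0.5312 0.0988 0.2543] [0.017 0.016 0.012] circ [0.5312 0.099  0.0082] zmed 0.2581
wrist wheel 5838 [0.568  0.1665 0.2579] [0.067 0.083 0.012] circ [0.5785 0.1625 0.0448] zmed 0.2564
wrist knob 437 [0.5508 0.1365 0.294 ] [0.015 0.013 0.012] circ [0.5503 0.1352 0.0073] zmed 0.2975
90 4 [0.2305 0.2306] | 95 15 [0.2307 0.2328] | 100 9 [0.2344 0.2351] | 
top wheel 231 [0.5949 0.1669 0.2575] [0.065 0.084 0.011] circ [0.582  0.1633 0.0466] zmed 0.2567
50 5 [0.2292 0.2326] | 55 15 [0.2322 0.2399] | 60 11 [0.2391 0.2429] | 65 8 [0.2415 0.2443] | 70 11 [0.2411 0.2432] | 75 9 [0.238  0.2427] | 80 8 [0.2401 0.2426] | 85 4 [0.2394 0.2406] | 90 11 [0.2307 0.2343] | 95 10 [0.2317 0.2353] | 100 11 [0.235  0.2359] |
```

>>> send_rows --rows '[[4, [-2, 2.8, 0], 0], [4, [-2, 2.84, 0], 0], [4, [0, 0, 0], 0], [4, [0, 0, 3], 0], [4, [0, 0, 0], 0]]'

```text
t: 43.0
tool_pos: [0.5503, 0.1351, 0.2755]
tool_rot: [-0.005, -3.135, 0.001]
contact_force: [-0.2, 0.2, -0.4]
opening: 0.0401
grip_force: 0.0
```

```bash
python3 -c "
from h import *
clampm(('wrist',))"
```

```text
t 43.0 pos [0.5503 0.1351 0.2755] q [ 0.11  -0.114  1.656 -0.     1.606 -1.458] F [-0.2  0.2 -0.4] op 0.0401 g 0.0
R [[-1.0, 0.003, -0.006], [0.003, 1.0, -0.001], [0.006, -0.001, -1.0]]
wrist peg 792 [0.5313 0.0992 0.2544] [0.016 0.017 0.013] circ [0.5313 0.0993 0.0083] zmed 0.2582
wrist wheel 11698 [0.5814 0.1617 0.258 ] [0.094 0.094 0.012] circ [0.5813 0.1618 0.0469] zmed 0.2565
wrist knob 1389 [0.5529 0.1339 0.2942] [0.018 0.019 0.012] circ [0.5531 0.1339 0.0096] zmed 0.298
55 71 [0.2386 0.2396] | 60 90 [0.2397 0.2406] | 65 57 [0.2398 0.2407] | 70 39 [0.2393 0.2403] | 75 2 [0.2393 0.2394] |
```

>>> send_rows --rows '[[4, [-0.1, -0.1, 2.2], 0], [4, [0, 0, 2.2], 0], [4, [0, 0, 0], 0], [1.5, [0, 0, 0], 0], [1.5, [0, 0, 0], 0], [1.5, [0, 0, 0], 0], [1.5, [0, 0, 0], 0]]' --newtons 40

```text
t: 43.92
tool_pos: [0.5533, 0.1345, 0.2354]
tool_rot: [0.005, 3.141, -0.0]
contact_force: [-0.3, -0.9, -0.4]
opening: 0.0185
grip_force: 39.5
```

```bash
python3 -c "
from h import *
st()
th=np.radians(224.6-24*np.arange(16));P=4*np.c_[-np.cos(th),np.sin(th)]
print(np.round(np.diff(P,axis=0),2).tolist())"
```

```text
t 43.92 pos [0.5533 0.1345 0.2354] q [ 0.108 -0.097  1.706 -0.     1.532 -1.46 ] F [-0.3 -0.9 -0.4] op 0.0185 g 39.50447121402249
R [[-1.0, 0.003, 0.001], [0.003, 1.0, -0.0], [-0.001, -0.0, -1.0]]
[[0.9, 1.4], [0.25, 1.64], [-0.44, 1.6], [-1.06, 1.29], [-1.49, 0.74], [-1.66, 0.08], [-1.55, -0.61], [-1.17, -1.18], [-0.59, -1.56], [0.1, -1.66], [0.77, -1.48], [1.3, -1.04], [1.61, -0.42], [1.64, 0.27], [1.39, 0.92]]
```

>>> send_rows --rows '[[1.5, [0.9, 1.4, 0], 0], [1.5, [0.25, 1.64, 0], 0], [1.5, [-0.44, 1.6, 0], 0], [1.5, [-1.06, 1.29, 0], 0], [1.5, [-1.49, 0.74, 0], 0]]'

```text
t: 44.55
tool_pos: [0.5724, 0.2022, 0.2351]
tool_rot: [-0.003, -3.141, 0.001]
contact_force: [-1.4, -6.8, 2.4]
opening: 0.0185
grip_force: 39.9
```

```bash
python3 -c "
from h import *
sw((.5813,.1618))"
```

```text
t 44.55 pos [0.5724 0.2022 0.2351] q [ 2.170e-01 -6.000e-03  1.619e+00 -1.000e-03  1.529e+00 -1.351e+00] F [-1.4 -6.8  2.4] op 0.0185 g 39.938864138675854
R [[-1.0, 0.002, -0.0], [0.002, 1.0, -0.001], [0.0, -0.001, -1.0]]
rad 0.04140233536302936 ang 102.37359867620287 yaw 89.880592008303 Ftool [ 1.4 -6.9 -2.4]
```

>>> send_rows --rows '[[1.5, [-1.66, 0.08, 0], 0], [1.5, [-1.55, -0.61, 0], 0], [1.5, [-1.17, -1.18, 0], 0], [1.5, [-0.59, -1.56, 0], 0], [1.5, [0.1, -1.66, 0], 0], [1.5, [0.77, -1.48, 0], 0], [1.5, [1.3, -1.04, 0], 0], [1.5, [1.61, -0.42, 0], 0], [1.5, [1.64, 0.27, 0], 0], [1.5, [1.39, 0.92, 0], 0]]'

```text
t: 45.8
tool_pos: [0.5528, 0.1339, 0.2352]
tool_rot: [0.006, 3.139, -0.002]
contact_force: [6.6, 0.8, -1.1]
opening: 0.0187
grip_force: 39.6
```

```bash
python3 -c "
from h import *
sw((.5813,.1618));clampm(('top',))"
```

```text
t 45.8 pos [0.5528 0.1339 0.2352] q [ 0.108 -0.1    1.709 -0.002  1.53  -1.459] F [ 6.6  0.8 -1.1] op 0.0187 g 39.588179101701826
R [[-1.0, 0.004, 0.003], [0.004, 1.0, -0.001], [-0.003, -0.001, -1.0]]
rad 0.0398595404272853 ang 224.4189866548791 yaw 89.76376041544194 Ftool [-6.6  0.8  1.1]
t 45.8 pos [0.5528 0.1339 0.2352] q [ 0.108 -0.1    1.709 -0.002  1.53  -1.459] F [ 6.6  0.8 -1.1] op 0.0187 g 39.588179101701826
R [[-1.0, 0.004, 0.003], [0.004, 1.0, -0.001], [-0.003, -0.001, -1.0]]
85 2 [0.2349 0.2371] | 90 3 [0.2298 0.2325] | 95 5 [0.2298 0.2334] | 100 8 [0.2342 0.2365] |
```

>>> send_rows --rows '[[1.5, [0.9, 1.4, 0], 0], [1.5, [0.25, 1.64, 0], 0], [1.5, [-0.44, 1.6, 0], 0], [1.5, [-1.06, 1.29, 0], 0], [1.5, [-1.49, 0.74, 0], 0]]'

```text
t: 46.48
tool_pos: [0.572, 0.2023, 0.2362]
tool_rot: [-0.003, -3.141, 0.002]
contact_force: [-2.5, -6.5, 8.5]
opening: 0.0188
grip_force: 40.9
```

```bash
cat >>h.py <<'E'
def tabm(fn=None):
    sw((.5813,.1618)); d=cap('wrist',fn);w=cloud(d);H=w[...,2];f=d['frame'].astype(int)
    a=np.radians(51.35);c=np.array([.5813,.1618]);e=np.array([np.cos(a),np.sin(a)])
    s=(w[...,0]-c[0])*e[0]+(w[...,1]-c[1])*e[1];t=-(w[...,0]-c[0])*e[1]+(w[...,1]-c[1])*e[0]
    b=(s>.05)&(s<.095)&(np.abs(t)<.012)&(H>.225)&(H<.275)
    y=b&(f[...,0]>f[...,2]*1.35)
    print('block n',b.sum(),'z pct',np.round(np.percentile(H[b],[50,90,98,100]),4) if b.sum() else None,'yellow',y.sum(),np.round(np.percentile(H[y],[10,50,90]),4) if y.sum()>3 else None)
    rr=np.hypot(w[...,0]-c[0],w[...,1]-c[1]);m=(rr<.044)&(H>.25)&(H<.268)
    if m.sum(): print('wheel z',np.round(np.median(H[m]),4),m.sum())
E
python3 -c "
from h import *
tabm('t1.png')"
```

```text
t 46.48 pos [0.572  0.2023 0.2362] q [ 2.180e-01 -7.000e-03  1.618e+00 -1.000e-03  1.532e+00 -1.351e+00] F [-2.5 -6.5  8.5] op 0.0188 g 40.92113080085255
R [[-1.0, 0.002, -0.001], [0.002, 1.0, -0.001], [0.001, -0.001, -1.0]]
rad 0.04160212985069528 ang 102.97719908015567 yaw 89.89903549474721 Ftool [ 2.5 -6.5 -8.5]
block n 212 z pct [0.24   0.2441 0.2446 0.2449] yellow 93 [0.2395 0.243  0.2445]
wheel z 0.258 15561
```

>>> send_rows --rows '[[1.5, [-1.66, 0.08, -0.1], 0], [1.5, [-1.55, -0.61, -0.1], 0], [1.5, [-1.17, -1.18, -0.1], 0], [1.5, [0, 0, 0], 0]]'

```text
t: 47.02
tool_pos: [0.6155, 0.1845, 0.238]
tool_rot: [-0.005, -3.139, 0.0]
contact_force: [-2.2, -3.3, 5.7]
opening: 0.0189
grip_force: 40.3
```

```bash
python3 -c "
from h import *
tabm('t2.png')"
```

```text
t 47.02 pos [0.6155 0.1845 0.238 ] q [ 0.175  0.077  1.528  0.     1.539 -1.392] F [-2.2 -3.3  5.7] op 0.0189 g 40.290529124904424
R [[-1.0, 0.003, -0.003], [0.003, 1.0, -0.0], [0.003, -0.0, -1.0]]
rad 0.0410422148317149 ang 33.5036760505364 yaw 89.82226241500899 Ftool [ 2.2 -3.3 -5.7]
block n 2607 z pct [0.2389 0.2485 0.2496 0.2747] yellow 607 [0.24   0.248  0.2495]
wheel z 0.2596 29388
```

>>> send_rows --rows '[[2.5, [0, 0, 0], 0], [4, [0, 0, 0], 0], [4, [0, 0, 0], 0], [4, [0, 0, -4], 0], [4, [0, 0, -4], 0], [4, [4, -2, -2], 0], [4, [5, -2, 0], 0], [4, [4, -1, 0], 0], [4, [0, 0, 0], 0], [4, [0, 0, 0], 0]]'

```text
t: 48.32
tool_pos: [0.4856, 0.1345, 0.338]
tool_rot: [0.005, 3.141, 0.0]
contact_force: [-0.7, 0.0, 0.3]
opening: 0.04
grip_force: 0.0
```

```bash
python3 -c "
from h import *
tabm()
a=np.load('last_wrist.npz')['frame'];b=cap('top');w=cloud(b);H=w[...,2]
im=np.hstack([cv2.resize(a,(400,300)),cv2.resize(b['frame'][150:300,190:390],(400,300),interpolation=cv2.INTER_CUBIC)])
cv2.imwrite('pics/v10.png',im[...,::-1])
a=np.radians(51.35);c=np.array([.582,.163]);e=np.array([np.cos(a),np.sin(a)])
s=(w[...,0]-c[0])*e[0]+(w[...,1]-c[1])*e[1];t=-(w[...,0]-c[0])*e[1]+(w[...,1]-c[1])*e[0]
m=(s>.05)&(s<.095)&(np.abs(t)<.012)&(H>.225)&(H<.275);print(np.sort(H[m])[-8:])
"
```

```text
t 48.33 pos [0.4856 0.1345 0.338 ] q [ 0.122 -0.283  1.7    0.     1.724 -1.446] F [-0.7  0.   0.3] op 0.04 g 0.0
R [[-1.0, 0.003, 0.001], [0.003, 1.0, 0.0], [-0.001, 0.0, -1.0]]
rad 0.09953738727262125 ang 195.92599375203454 yaw 89.82831978667477 Ftool [ 0.7  0.  -0.3]
block n 0 z pct None yellow 0 None
wheel z 0.2595 5099
[0.24902337 0.24912134 0.24922919 0.25107381 0.25116274 0.2515102
 0.25244476 0.25564188]
```

View pics/v10.png

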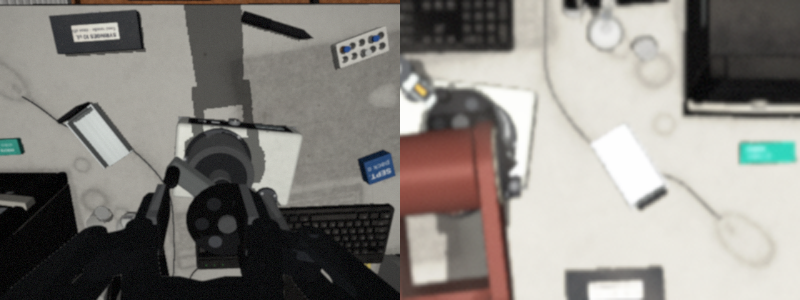

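```bash
python3 -c "
from station import ctrl
print(ctrl.finish_job())"
```

```text
the job is handed in; nothing more can be done
None
```

The job is handed in, finished at 48 s: both cores are in the bowl and the tray was tipped out and stands empty on the desk. The lid is home, the clamp arm is on its stop, and the tab is up about 9 mm (nut lift about 3 mm). The flask and beaker are still standing; I judged the slugs from the empty tray and did not count them in the bowl.

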